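Put the chilled tube racks back on their own cooling plates

TASK

The three tube racks were put back on one another's cooling plates: move each one to the plate of its own colour, centred and square on it, using the spare grey plate to park a rack on the way and leaving it empty in the end. Keep the racks upright and cold: never set one on the bench, and never let two racks touch. Leave the mouse, the tip box and the amber jar where they are.

Things in the scene. Friction and masses are not known exactly. Their poses are not given: they have to be found in the camera images.
- rack_red: red plastic tube rack, a solid block 84 (its x) x 50 (its y) x 42 mm high, a bare metal panel on top with 24 small red tube caps (6 by 4) standing 6 mm above it, 48 mm high in all, about 0.22 kg; origin at the centre of its underside, z up. It is gripped across its 50 mm width (along its y). At the start it stands, roughly squared, on a plate of another colour
- rack_yellow: yellow plastic tube rack, a solid block 84 (its x) x 50 (its y) x 42 mm high, a bare metal panel on top with 24 small yellow tube caps (6 by 4) standing 6 mm above it, 48 mm high in all, about 0.22 kg; origin at the centre of its underside, z up. It is gripped across its 50 mm width (along its y). At the start it stands, roughly squared, on a plate of another colour
- rack_blue: blue plastic tube rack, a solid block 84 (its x) x 50 (its y) x 42 mm high, a bare metal panel on top with 24 small blue tube caps (6 by 4) standing 6 mm above it, 48 mm high in all, about 0.22 kg; origin at the centre of its underside, z up. It is gripped across its 50 mm width (along its y). At the start it stands, roughly squared, on a plate of another colour
- plate_red: red cooling plate: a flat slab without rim, 124 (its x) x 96 (its y) x 12 mm high, fixed to the bench, red all round with a bare metal field 92 x 64 mm in the middle of its top; origin at the centre of its underside, z up, its top 12 mm above the origin. The red rack belongs centred on it, long sides parallel (either way round)
- plate_yellow: yellow cooling plate: a flat slab without rim, 124 (its x) x 96 (its y) x 12 mm high, fixed to the bench, yellow all round with a bare metal field 92 x 64 mm in the middle of its top; origin at the centre of its underside, z up, its top 12 mm above the origin. The yellow rack belongs centred on it, long sides parallel (either way round)
- plate_blue: blue cooling plate: a flat slab without rim, 124 (its x) x 96 (its y) x 12 mm high, fixed to the bench, blue all round with a bare metal field 92 x 64 mm in the middle of its top; origin at the centre of its underside, z up, its top 12 mm above the origin. The blue rack belongs centred on it, long sides parallel (either way round)
- plate_grey: grey, the spare cooling plate: a flat slab without rim, 124 (its x) x 96 (its y) x 12 mm high, fixed to the bench, grey all round with a bare metal field 92 x 64 mm in the middle of its top; origin at the centre of its underside, z up, its top 12 mm above the origin. Empty at the start
- mouse: bystander, loose: black computer mouse, 104 x 60 x 33 mm, origin at the centre of its underside
- tip_box: bystander, loose: orange pipette-tip box with a white lid, 108 x 78 x 66 mm, origin at the centre of its underside
- bottle: bystander, loose: amber reagent jar, 54 mm across, 95 mm high, origin at the centre of its underside

How it is judged:
By the outcome, as a careful person would: the job done as asked, in the order asked, and still so for the second after the job is handed in, with the robot touching nothing.
It also fails if it takes over 115 s, if anything falls off the work surface, if the arm or the gripper's body presses on something with over 40 N, if the wrist force passes 120 N, or if a joint passes its speed limit or range.

ROBOT

A 6-joint arm with a two-finger parallel gripper is mounted at the origin on the work surface. World frame = base frame: x ahead of the robot, y to its left, z up, the work surface at z = 0. Lengths are in m, angles in rad, forces in N, time in s.
With the tool pointing down it reaches from about 0.35 to 0.775 m from the base axis. Payload 7.3 kg.
Tool frame: the origin (TCP) lies on the front face of the gripper's body, between the roots of the fingers; the fingertips stand 66 mm ahead of it and the grasp point (between the pads) lies 47 mm ahead of it; z points along the fingers, y is the direction in which the jaws open and shut (so a half turn about z gives the same grasp; the last joint's range is limited). The gripper opens to 92 mm and grips with 3 to 60 N. Pads are 19 mm wide; open, the fingers measure 130 mm over their backs; the gripper's body (75 mm by 190 mm) begins 47 mm behind the grasp point.
Start: joints at [1.018, 0.342, 1.524, -0, 1.275, -0.146], TCP at [0.208, 0.482, 0.292] pointing down, gripper open.
Joint ranges: [-2.53, 2.53], [-0.77, 2.02], [0.04, 2.7], [-1, 4.14], [0.28, 2.66], [-3.11, 3.11]. Speed limits (rad/s): [2.57, 2.57, 3.14, 3.14, 3.14, 3.14].

INTERFACE

Orientations are given as [roll, pitch, yaw] about the fixed x, y, z axes, in that order (R = Rz(yaw) Ry(pitch) Rx(roll)).
In Python, from cell import observe, read_camera, hand_in, search_frame, tip_of gives the robot as it stands. The module is installed in compiled form; this text tells all that it offers.
- The arm moves only by the tool apply_moves, never from a script. Its argument "motion" is a list of rows, each an object with "offset": the shift along the tool's x, y, z in mm, a list of three; "rotation": the turn, a rotation vector about the tool's x, y, z in rad, a list of three. In form: [{"offset": [x, y, z], "rotation": [rx, ry, rz]}, ...]. A call has 1 to 12 rows; each row shifts and turns the pose as measured when the row begins, along the tool's axes as they then stand; what a row does not reach is not made up. A row lasts 1/12 s, in which the tool goes at most 41.7 mm and 7.16 degrees, less where a joint would pass 70% of its speed; a pose out of reach is approached as far as the arm can. A call with a gripper value outside its range is refused whole. "grip" is the closure, from 0 (fully open) to 1 (shut), set as the call begins (left out, the last holds). The fingers move at their own pace and stop on an object; "grip_force" is the grip in N (left out, the last holds). Time passes only in rows, so rows that do not move let the fingers close. It gives the time, the measured TCP pose, the force and the opening at its end, in the units of the state.
- observe(): the state, without advancing time (a new reading comes with each control period).
- read_camera(name): name is "side" or "top"; returns a dict with "img" (420x560x3 uint8, red, green, blue), "camera_matrix" (3x3 intrinsics, pixels), "R" (3x3) and "t" (3): a world point X has camera coordinates R X + t. Camera axes: x right, y down, z forward; pixel columns grow to the right and rows downward; lengths in m; the calibration is good to about 2 mm. A picture is of the moment at which its call begins. There is no depth.
- hand_in(): hands the job in, once; it reports no verdict.
Trained networks look in a picture, given as the dict that the camera call returned (one of the last four; its "shot" number tells which), for a name from the list of things; names that differ only in an ending like _2 or _b are one class to them, and where a whole thing is asked for, a point or a joint stands for the part that bears it (a point fixed in the world has none). Each returns a list of dicts, best first, with "score" (0 to 1); they miss things now and then, are a little off and sometimes report something else, mostly with a low value. They report only what shows in the picture. A call takes as long as a camera call.
- search_frame(query, picture): "location" ([x, y, z] in m, in world coordinates, good to about 4 mm: the middle of the surface that is visible of it).
- tip_of(query, picture): "location" ([x, y, z] in m, in world coordinates, good to about 4 mm: a listed point, or the origin of a listed thing).
The state is a dict: "time": time; "qpos": joint angles; "qvel": joint speeds; "joint_efforts": joint torques, N m; "tool_pos": TCP position; "tool_rot": TCP orientation; "contact_force": force on the tool from outside, world axes, zero at the start; "torque": the same for the moment, N m; "opening": finger opening in m.
Only numpy, scipy, OpenCV 4.12 (cv2) and the standard library are available. Lean on these libraries where they do the work, as an engineer would, in place of code of your own. Each camera call takes 0.05 s, during which the arm holds its last target.

## Working session

There is one attempt and no reset: what is moved stays moved. The work goes in short steps, Python scripts to look and compute and a tool call to move; the robot and the scene stay as the last step left them, time stands still between calls to the robot, and variables do not carry over. Pictures are saved under pics/ and viewed, and the job is handed in when it is done.

Besides the shell and the picture viewer there is one more tool, called after "Request:" by a JSON object that holds its "name" and its "arguments". apply_moves: Moves the arm, as the interface text tells. Its arguments: {"type":"object","properties":{"motion":{"type":"array"},"grip":{"type":"number"},"grip_force":{"type":"number"}},"required":["motion"]}

```bash
mkdir -p pics
python3 - <<'E'
from cell import *
import cv2,pickle
print(observe())
for n in("top","side"):
    p=read_camera(n); cv2.imwrite(f"pics/{n}0.png",p["img"][:,:,::-1]); pickle.dump(p,open(f"{n}0.pkl","wb"))
    print(n,p["camera_matrix"].tolist(),p["R"].tolist(),p["t"].tolist())
    for q in "rack_red rack_yellow rack_blue plate_red plate_yellow plate_blue plate_grey mouse tip_box bottle".split():
        print(q,[(r["score"],[round(float(v),3) for v in r["location"]]) for r in tip_of(q,p)[:2]])
E
```

```text
{'time': 0.0, 'qpos': array([ 1.01800168e+00,  3.42700806e-01,  1.52501106e+00,  1.38204883e-05,
        1.27536012e+00, -1.45991656e-01]), 'qvel': array([ 2.27652620e-03,  3.08736626e-04,  9.58934318e-04,  1.43971349e-03,
       -2.22865447e-05,  1.84491956e-03]), 'joint_efforts': array([ 1.46660997e-03, -4.31223929e+01, -2.44227755e+01,  7.19343452e-02,
        5.56252396e-02, -1.28746851e-04]), 'tool_pos': array([0.20754466, 0.48191195, 0.29155833]), 'tool_rot': array([-3.14013098e+00, -2.28278947e-04,  2.73478546e+00]), 'contact_force': array([-0.49654337, -0.48384415,  0.94719898]), 'torque': array([-0.01647156,  0.03659465,  0.0011443 ]), 'opening': 0.09162964066330596}
top [[460.44865301611014, 0.0, 280.49737000854407], [0.0, 460.44865301611014, 210.46760568535294], [0.0, 0.0, 1.0]] [[-0.057135654070692495, -0.9983649284771114, -0.0017281842513974346], [-0.9774336902029361, 0.05629021782397571, -0.20360450052393297], [0.20336887247114546, -0.009943890798977588, -0.9790516946237279]] [0.045369980335899625, 0.60446501950967, 1.0280690878117795]
rack_red [(0.71, [0.551, 0.301, 0.
[... 607 characters left out ...]
5108728135955, -0.14933897637481652, 0.023326475615187147], [-0.0648321420488029, -0.5583284947292882, -0.8270828769420215], [0.13653954623722678, 0.8160681111945557, -0.5615957533713044]] [-0.5814519166810862, 0.08610495383032009, 0.9388630296814188]
rack_red [(0.62, [0.552, 0.299, 0.011])]
rack_yellow [(0.62, [0.483, -0.287, 0.013])]
rack_blue [(0.74, [0.549, -0.092, 0.012]), (0.63, [0.55, 0.299, 0.011])]
plate_red [(0.79, [0.548, -0.09, 0.003])]
plate_yellow [(0.77, [0.552, 0.295, 0.002])]
plate_blue [(0.64, [0.477, -0.288, -0.0])]
plate_grey [(0.62, [0.49, 0.097, 0.001])]
mouse [(0.75, [0.735, 0.174, 0.002])]
tip_box [(0.68, [0.737, 0.024, -0.0])]
bottle [(0.61, [0.736, -0.153, -0.005])]
```

View pics/top0.png

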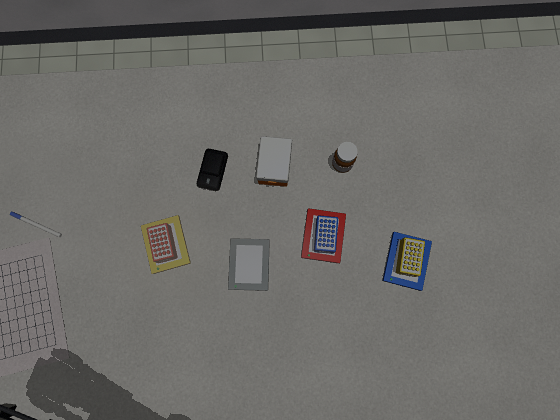

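View pics/side0.png

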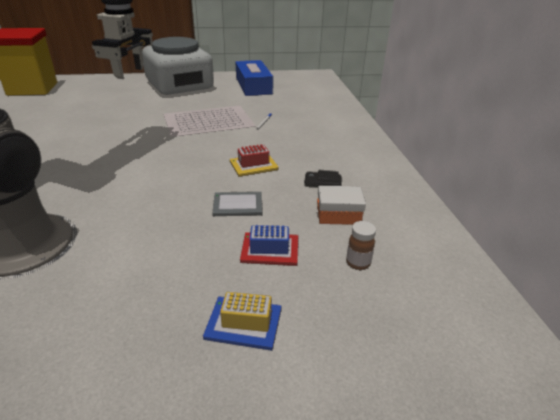

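Run:
```python
import cv2,pickle,numpy as np
t=pickle.load(open("top0.pkl","rb"))["img"];s=pickle.load(open("side0.pkl","rb"))["img"]
def c(i,x,y,w=64,h=64,k=6): return cv2.resize(i[y:y+h,x:x+w],None,fx=k,fy=k,interpolation=cv2.INTER_NEAREST)
a=np.hstack([c(t,134,210,66,66,6),c(t,218,231,66,66,6)]);b=np.hstack([c(t,292,203,66,66,6),c(t,376,228,66,66,6)])
cv2.imwrite("pics/ct.png",cv2.resize(np.vstack([a,b]),(600,600))[:,:,::-1])
a=np.hstack([c(s,210,135,90,70,4),c(s,200,170,90,70,4)]);b=np.hstack([c(s,225,210,90,70,4),c(s,200,283,90,70,4)])
cv2.imwrite("pics/cs.png",np.vstack([a,b])[:,:,::-1])
```

```text
(no output)
```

View pics/ct.png

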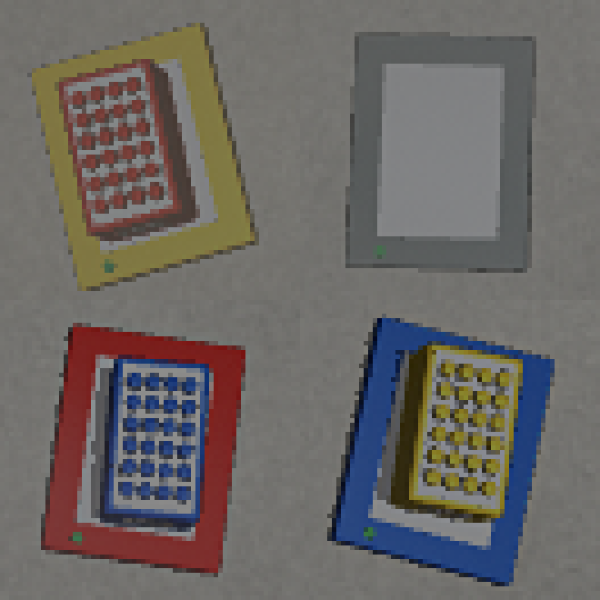

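View pics/cs.png

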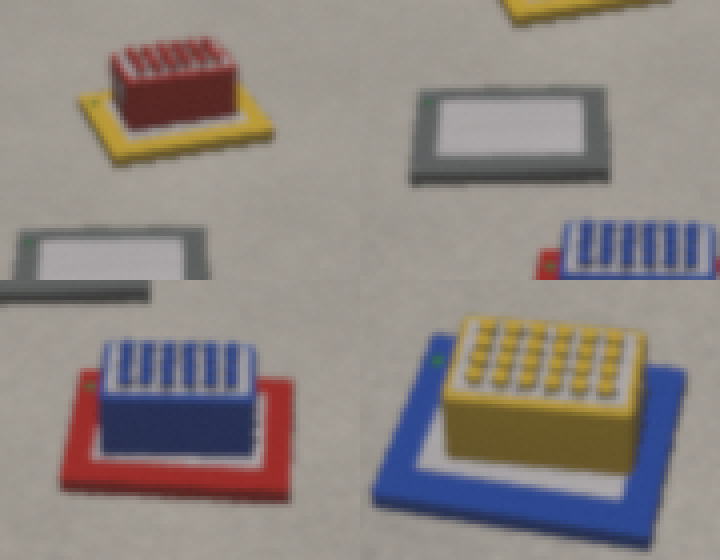

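```bash
cat > fit.py <<'E'
import numpy as np,cv2
from scipy.optimize import minimize
SS=8
def corners(p,dx,dy,z0,z1):
    c,s=np.cos(p[2]),np.sin(p[2])
    return np.array([[p[0]+c*a*dx/2-s*b*dy/2,p[1]+s*a*dx/2+c*b*dy/2,z] for z in(z0,z1) for a,b in((1,1),(1,-1),(-1,-1),(-1,1))])
def proj(P,X):
    q=X@P["R"].T+P["t"]; q=q@P["camera_matrix"].T; return q[:,:2]/q[:,2:]
def cov(uv,x0,y0,w,h):
    hull=cv2.convexHull(((uv+0.5-[x0,y0])*SS-0.5).astype(np.float32))
    m=np.zeros((h*SS,w*SS),np.uint8); cv2.fillPoly(m,[np.round(hull*16).astype(np.int32)],255,shift=4)
    return cv2.resize(m,(w,h),interpolation=cv2.INTER_AREA)/255.
def feat(img,col):
    f=img.astype(float);r,g,b=f[...,0],f[...,1],f[...,2];s=r+g+b+1
    if col=="red":v=np.minimum(r-g,r-b)/s
    elif col=="yellow":v=np.minimum(r-b,g-b)/s
    elif col=="blue":v=np.minimum(b-r,b-g)/s
    return np.clip(v,0,None)
SZ={"rack":(.084,.050,0,.042),"plate":(.124,.096,0,.012)}
def fit(P,kind,col,p0,z=0.,ign=None,n=1):
    dx,dy,z0,z1=SZ[kind]; z0+=z;z1+=z
    uv=proj(P,corners(p0,dx*1.3,dy*1.4,z0,z1))
    x0,y0=np.floor(uv.min(0)-2).astype(int);x1,y1=np.ceil(uv.max(0)+3).astype(int)
    x0=max(x0,0);y0=max(y0,0);x1=min(x1,560);y1=min(y1,420);w,h=x1-x0,y1-y0
    crop=P["img"][y0:y1,x0:x1]
    if col=="grey":
        g=crop.astype(float).mean(2); bench=np.median(np.r_[g[0],g[-1],g[:,0],g[:,-1]])
    else:
        f=feat(crop,col)
    def W(p):
        i=cov(proj(P,corners(p,dx-(.04 if kind=="plate" else .012),dy-(.04 if kind=="plate" else .012),z1,z1)),x0,y0,w,h)
        wt=i<.01
        if ign is not None:
            wt&=cov(proj(P,ign),x0,y0,w,h)<.01
        return wt
    p=np.array(p0,float)
    for it in range(3):
        wt=W(p); c=cov(proj(P,corners(p,dx,dy,z0,z1)),x0,y0,w,h)
        if col=="grey":
            lev=np.median(g[wt&(c>.99)]); m=np.clip((g-bench)/(lev-bench),0,1.3)
        else:
            lev=np.median(f[wt&(c>.95)]); bg=np.median(f[wt&(c<.01)]); m=np.clip((f-bg)/(lev-bg),0,1)
        cost=lambda d:float((((cov(proj(P,corners(p+d*[.001,.001,.01],dx,dy,z0,z1)),x0,y0,w,h)-m)**2)[wt]).mean())
        r=minimize(cost,np.zeros(3),method="Nelder-Mead",options=dict(initial_simplex=np.array([[0,0,0],[4,0,0],[0,4,0],[0,0,6]])*(1 if it==0 else .4),xatol=.02,fatol=1e-7))
        p=p+r.x*[.001,.001,.01]
    return p,r.fun
E
python3 - <<'E'
import pickle,numpy as np
from fit import *
g={"yellow":("red",(.551,.299,.2)),"red":("blue",(.546,-.092,-.1)),"blue":("yellow",(.48,-.289,-.2)),"grey":(None,(.488,.097,0))}
for n in("top","side"):
    P=pickle.load(open(n+"0.pkl","rb"))
    for pc,(rc,p0) in g.items():
        ign=None
        if rc:
            for s in(1,):
                b=min((fit(P,"rack",rc,(p0[0],p0[1],y),.012) for y in(.15,-.15)),key=lambda a:a[1])
            print(n,"rack",rc,b[0].round(4),b[1]); ign=corners(b[0],.09,.056,.01,.06)
        b=min((fit(P,"plate",pc,(p0[0],p0[1],y),0,ign) for y in(.15,-.15)),key=lambda a:a[1])
        print(n,"plate",pc,b[0].round(4),b[1])
E
```

```text
top rack red [0.5496 0.2993 0.1945] 0.04160436842310603
top plate yellow [0.5506 0.298  0.2221] 0.017229837537728495
top rack blue [ 0.5473 -0.0942 -0.1561] 0.025248438089808374
top plate red [ 0.5497 -0.0915 -0.1972] 0.014943793827180097
top rack yellow [ 0.4814 -0.2901 -0.2415] 0.029367325047652482
top plate blue [ 0.4756 -0.2903 -0.3096] 0.013970709112284265
top plate grey [ 0.4898  0.095  -0.0844] 0.042904452054554926
side rack red [0.5527 0.3048 0.0512] 0.0390419501341682
side plate yellow [0.5521 0.3043 0.2144] 0.018191314605644906
side rack blue [ 0.5483 -0.0919 -0.1243] 0.03080242117569172
side plate red [ 0.5514 -0.087  -0.2128] 0.014521834707300002
side rack yellow [ 0.4823 -0.2888 -0.1807] 0.039899097531411666
side plate blue [ 0.4768 -0.2871 -0.3201] 0.024919225782944154
side plate grey [ 0.4915  0.0955 -0.091 ] 0.02950645007558459
```

```bash
cat > ov.py <<'E'
from fit import *
def overlay(P,items,fn,cx,cy,w=80,h=70,k=8):
    i=cv2.resize(P["img"][cy:cy+h,cx:cx+w],None,fx=k,fy=k,interpolation=cv2.INTER_NEAREST)[:,:,::-1].copy()
    for kind,p,z in items:
        dx,dy,z0,z1=SZ[kind];uv=(proj(P,corners(p,dx,dy,z0+z,z1+z))+.5-[cx,cy])*k
        for a,b in [(0,1),(1,2),(2,3),(3,0),(4,5),(5,6),(6,7),(7,4),(0,4),(1,5),(2,6),(3,7)]:
            cv2.line(i,tuple(np.round(uv[a]).astype(int).tolist()),tuple(np.round(uv[b]).astype(int).tolist()),(0,255,0),1)
    cv2.imwrite(fn,i)
E
python3 - <<'E'
import re
s=open("fit.py").read()
s=s.replace("        wt=i<.01\n","""        wt=i<.01
        if kind=="rack": wt&=cov(proj(P,corners(p,dx-.010,dy-.010,z1,z1+.008)),x0,y0,w,h)<.01
""")
open("fit.py","w").write(s)
E
python3 - <<'E'
import pickle
from ov import *
import cv2
P=pickle.load(open("top0.pkl","rb"));Q=pickle.load(open("side0.pkl","rb"))
g={"red":(.551,.299,.2),"blue":(.546,-.092,-.17),"yellow":(.48,-.289,-.27)}
for n,X in(("top",P),("side",Q)):
    for c,p0 in g.items():
        b=min((fit(X,"rack",c,(p0[0],p0[1],p0[2]+d),.012) for d in(.06,-.06)),key=lambda a:a[1])
        print(n,c,b[0].round(4),b[1])
        if c!="blue":
            u=proj(X,np.array([[*p0[:2],.03]]))[0].astype(int)
            overlay(X,[("rack",b[0],.012)],f"pics/o_{n}_{c}.png",u[0]-25,u[1]-25,50,50,8)
ims=[cv2.imread(f"pics/o_{n}_{c}.png") for n in("top","side") for c in("red","yellow")]
cv2.imwrite("pics/o0.png",cv2.resize(np.vstack([np.hstack(ims[:2]),np.hstack(ims[2:])]),(600,600)))
f=feat(P["img"],"red")[225:265,140:185];print((f*100).astype(int)[::3,::3])
E
```

```text
top red [0.5498 0.2994 0.2054] 0.0498216272100161
top blue [ 0.5475 -0.0941 -0.1597] 0.023889786014599602
top yellow [ 0.4817 -0.2904 -0.2416] 0.01987071631402671
side red [0.5529 0.3084 0.0729] 0.034422529966403485
side blue [ 0.5488 -0.0893 -0.1381] 0.03109588411428531
side yellow [ 0.4828 -0.2867 -0.2143] 0.029556652555399063
[[ 0  2  3  3  2  8 20 10  0  9  1  0  2  2  0]
 [ 0  2  2 10  0  0 12 11 18 21  6  0  2  2  1]
 [ 0  3  2 11 17 24  1  0  5 23  6  0  2  2  3]
 [ 0  2  3  4  5 24 10 14 19 10  5  0  2  2  4]
 [ 0  2  2 25 18  0  0 14 23  0  4  5  0  2  2]
 [ 0  0  3 22 23 10 13 14  0  0 15  7  0  2  2]
 [ 0  0  3  3  0  0 22 23 10 10 21  6  0  2  2]
 [ 0  0  3  2  9  6  3  0  0 25 17  6  0  1  2]
 [ 0  0  4  2 10 24 22  0  3  0  3  6  0  0  2]
 [ 0  0  0  2 24  0  0  0 23 22  0  5  4  0  2]
 [ 0  0  0  3 23 23  0  3  0  0  4 18  6  0  1]
 [ 0  0  0  2  2  0  0 19 21  5  4  6  5  0  2]
 [ 0  0  0  2  2  5  5  0  4  0  0  2  2  1  1]
 [ 0  0  0  2  2  3  0  1  2  2  2  2  2  2  2]]
```

View pics/o0.png

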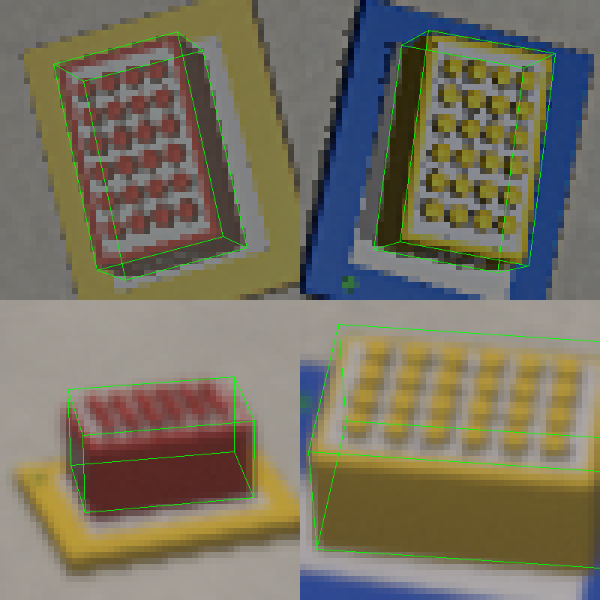

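```bash
cat > d.py <<'E'
import sys,numpy as np
from scipy.spatial.transform import Rotation as Ro
from cell import observe
def go(x,y,z,a):
    s=observe();R=Ro.from_euler("xyz",s["tool_rot"]);T=Ro.from_euler("xyz",[np.pi,0,np.pi+a])
    print("t",round(s["time"],2),"pos",s["tool_pos"].round(4),"yaw-pi",round((s["tool_rot"][2]%(2*np.pi))-np.pi,4),"F",s["contact_force"].round(1),"open",round(s["opening"],4))
    w=np.array([x,y,z])-s["tool_pos"]
    print("off now-frame",(R.inv().apply(w)*1000).round(1),"off target-frame",(T.inv().apply(w)*1000).round(1),"rot",(R.inv()*T).as_rotvec().round(4))
if __name__=="__main__": go(*map(float,sys.argv[1:]))
E
python3 d.py .5498 .2994 .19 .205
```

```text
t 1.1 pos [0.2077 0.4822 0.2923] yaw-pi -0.4068 F [ 0.1 -0.1  0.9] open 0.0915
off now-frame [-386.5  -32.5  102.3] off target-frame [-297.7 -248.6  102.3] rot [ 1.000e-04  0.000e+00 -6.118e-01]
```

Request:
{"name": "apply_moves", "arguments": {"motion": [{"offset": [0, 0, 0], "rotation": [0, 0, -0.122]}, {"offset": [0, 0, 0], "rotation": [0, 0, -0.122]}, {"offset": [0, 0, 0], "rotation": [0, 0, -0.122]}, {"offset": [0, 0, 0], "rotation": [0, 0, -0.122]}, {"offset": [0, 0, 0], "rotation": [0, 0, -0.122]}, {"offset": [-25, -21, 8.5], "rotation": [0, 0, 0]}, {"offset": [-25, -21, 8.5], "rotation": [0, 0, 0]}, {"offset": [-25, -21, 8.5], "rotation": [0, 0, 0]}, {"offset": [-25, -21, 8.5], "rotation": [0, 0, 0]}, {"offset": [-25, -21, 8.5], "rotation": [0, 0, 0]}, {"offset": [-25, -21, 8.5], "rotation": [0, 0, 0]}, {"offset": [-25, -21, 8.5], "rotation": [0, 0, 0]}], "grip": 0}}

```text
time: 2.1
tool_pos: [0.4141, 0.3789, 0.2331]
tool_rot: [3.135, 0.004, -2.904]
contact_force: [-0.2, 1.0, -0.6]
opening: 0.092
```

```bash
python3 d.py .5498 .2994 .19 .205
```

```text
t 2.1 pos [0.4141 0.3789 0.2331] yaw-pi 0.2378 F [-0.2  1.  -0.6] open 0.092
off now-frame [-112.9 -109.5   42.8] off target-frame [-116.6 -105.4   43.1] rot [0.0063 0.0039 0.0328]
```

Request:
{"name": "apply_moves", "arguments": {"motion": [{"offset": [-28, -26, 10], "rotation": [0.006, 0.004, 0.033]}, {"offset": [-28, -26, 10], "rotation": [0, 0, 0]}, {"offset": [-28, -26, 10], "rotation": [0, 0, 0]}, {"offset": [-20, -20, 8], "rotation": [0, 0, 0]}, {"offset": [-8, -6, 3], "rotation": [0, 0, 0]}, {"offset": [0, 0, 0], "rotation": [0, 0, 0]}]}}

```text
time: 2.6
tool_pos: [0.5565, 0.292, 0.1873]
tool_rot: [-3.141, -0.0, -2.945]
contact_force: [-1.1, -0.1, -0.2]
opening: 0.0918
```

```bash
python3 d.py .5498 .2994 .083 .205
python3 - <<'E'
from cell import *
import pickle
from ov import *
P=read_camera("side");pickle.dump(P,open("side1.pkl","wb"));Q=read_camera("top");pickle.dump(Q,open("top1.pkl","wb"))
i=np.hstack([cv2.resize(P["img"][90:190,200:300],(400,400),interpolation=0),cv2.resize(Q["img"][180:280,110:210],(400,400),interpolation=0)])
cv2.imwrite("pics/g1.png",i[:,:,::-1])
E
```

```text
t 2.6 pos [0.5565 0.292  0.1873] yaw-pi 0.1971 F [-1.1 -0.1 -0.2] open 0.0918
off now-frame [  5.    8.6 104.3] off target-frame [  5.    8.6 104.3] rot [-0.0007 -0.0005 -0.0079]
```

View pics/g1.png

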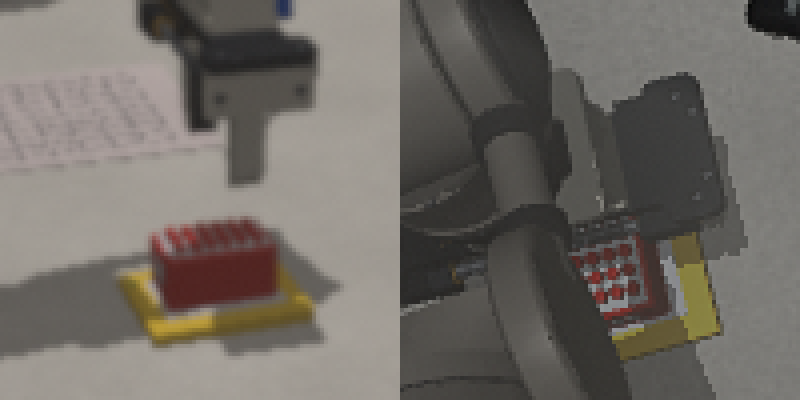

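Request:
{"name": "apply_moves", "arguments": {"motion": [{"offset": [5, 8.6, 15], "rotation": [0, 0, -0.008]}, {"offset": [0, 0, 15], "rotation": [0, 0, 0]}, {"offset": [0, 0, 12], "rotation": [0, 0, 0]}, {"offset": [0, 0, 0], "rotation": [0, 0, 0]}]}}

```text
time: 3.03
tool_pos: [0.5428, 0.3073, 0.1491]
tool_rot: [3.139, 0.003, -2.927]
contact_force: [-0.9, 0.2, 0.3]
opening: 0.092
```

```bash
python3 d.py .5498 .2994 .083 .205
python3 - <<'E'
from cell import *
from ov import *
P=read_camera("side")
print(proj(P,np.array([[.5498,.2994-.052,.075],[.5498,.2994,.06]])))
cv2.imwrite("pics/g2.png",cv2.resize(P["img"][90:190,200:300],(600,600),interpolation=0)[:,:,::-1])
E
```

```text
t 3.03 pos [0.5428 0.3073 0.1491] yaw-pi 0.2141 F [-0.9  0.2  0.3] open 0.092
off now-frame [-5.  -9.3 66.1] off target-frame [-5.2 -9.1 66.1] rot [0.0025 0.0032 0.0091]
[[254.08703915 151.06951187]
 [252.38895651 147.58758491]]
```

View pics/g2.png

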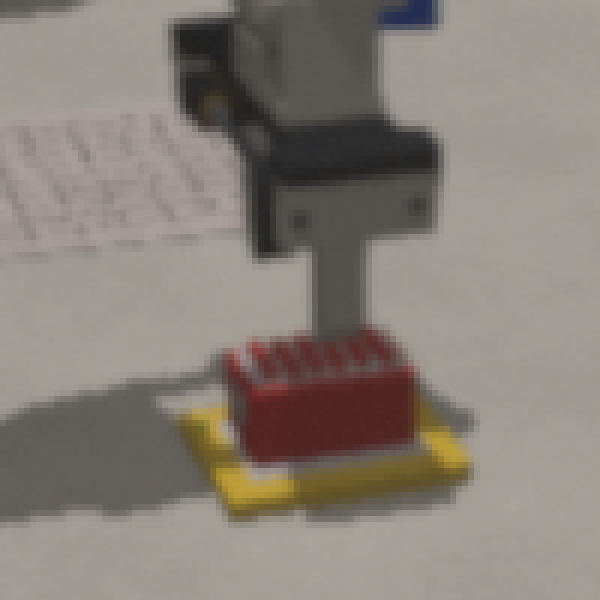

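Request:
{"name": "apply_moves", "arguments": {"motion": [{"offset": [0, 0, 0], "rotation": [0, 0, 0]}, {"offset": [0, 0, 0], "rotation": [0, 0, 0]}]}}

```text
time: 3.25
tool_pos: [0.5421, 0.3098, 0.1529]
tool_rot: [3.138, 0.007, -2.924]
contact_force: [-0.6, -0.1, 0.9]
opening: 0.0917
```

```bash
python3 d.py .5498 .2994 .083 .205
```

```text
t 3.25 pos [0.5421 0.3098 0.1529] yaw-pi 0.2173 F [-0.6 -0.1  0.9] open 0.0917
off now-frame [ -4.7 -12.   69.9] off target-frame [ -5.4 -11.7  69.9] rot [0.0036 0.0072 0.0123]
```

Request:
{"name": "apply_moves", "arguments": {"motion": [{"offset": [-2.4, -6, 10], "rotation": [0.003, 0.006, 0.01]}, {"offset": [-2, -4, 14], "rotation": [0, 0, 0]}, {"offset": [0, 0, 12], "rotation": [0, 0, 0]}, {"offset": [0, 0, 6], "rotation": [0, 0, 0]}, {"offset": [0, 0, 0], "rotation": [0, 0, 0]}, {"offset": [0, 0, 0], "rotation": [0, 0, 0]}, {"offset": [0, 0, 0], "rotation": [0, 0, 0]}]}}

```text
time: 3.83
tool_pos: [0.5502, 0.3013, 0.1113]
tool_rot: [3.14, 0.006, -2.936]
contact_force: [-0.0, 0.2, -0.2]
opening: 0.092
```

```bash
python3 d.py .5498 .2994 .083 .205
```

```text
t 3.83 pos [0.5502 0.3013 0.1113] yaw-pi 0.2059 F [-0.   0.2 -0.2] open 0.092
off now-frame [ 1.  -1.8 28.3] off target-frame [ 0.8 -1.8 28.3] rot [0.0011 0.0061 0.0009]
```

Request:
{"name": "apply_moves", "arguments": {"motion": [{"offset": [0, -1, 6], "rotation": [0.001, 0.006, 0]}, {"offset": [0, 0, 8], "rotation": [0, 0, 0]}, {"offset": [0, 0, 6], "rotation": [0, 0, 0]}, {"offset": [0, 0, 3], "rotation": [0, 0, 0]}, {"offset": [0, 0, 0], "rotation": [0, 0, 0]}, {"offset": [0, 0, 0], "rotation": [0, 0, 0]}]}}

```text
time: 4.33
tool_pos: [0.5509, 0.3006, 0.0869]
tool_rot: [3.141, 0.001, -2.936]
contact_force: [-0.3, -0.1, 0.1]
opening: 0.0916
```

```bash
python3 d.py .5498 .2994 .085 .205
```

```text
t 4.33 pos [0.5509 0.3006 0.0869] yaw-pi 0.206 F [-0.3 -0.1  0.1] open 0.0916
off now-frame [ 1.3 -0.9  1.9] off target-frame [ 1.3 -0.9  1.9] rot [0.0003 0.0011 0.001 ]
```

Request:
{"name": "apply_moves", "arguments": {"motion": [{"offset": [1.3, -0.9, 1.5], "rotation": [0, 0, 0]}, {"offset": [0, 0, 0], "rotation": [0, 0, 0]}, {"offset": [0, 0, 0], "rotation": [0, 0, 0]}, {"offset": [0, 0, 0], "rotation": [0, 0, 0]}, {"offset": [0, 0, 0], "rotation": [0, 0, 0]}, {"offset": [0, 0, 0], "rotation": [0, 0, 0]}, {"offset": [0, 0, 0], "rotation": [0, 0, 0]}, {"offset": [0, 0, 0], "rotation": [0, 0, 0]}], "grip": 1, "grip_force": 25}}

```text
time: 5.0
tool_pos: [0.5501, 0.2995, 0.0861]
tool_rot: [3.141, 0.003, -2.935]
contact_force: [-0.1, -0.0, -1.7]
opening: 0.0496
```

```bash
python3 d.py .5498 .2994 .185 .205
```

```text
t 5.0 pos [0.5501 0.2995 0.0861] yaw-pi 0.2061 F [-0.1 -0.  -1.7] open 0.0496
off now-frame [  0.    0.  -98.9] off target-frame [  0.3  -0.  -98.9] rot [0.0006 0.0027 0.0011]
```

Request:
{"name": "apply_moves", "arguments": {"motion": [{"offset": [0, 0, -8], "rotation": [0, 0, 0]}, {"offset": [0, 0, -16], "rotation": [0, 0, 0]}, {"offset": [0, 0, -20], "rotation": [0, 0, 0]}, {"offset": [0, 0, -20], "rotation": [0, 0, 0]}, {"offset": [0, 0, -12], "rotation": [0, 0, 0]}, {"offset": [0, 0, -6], "rotation": [0, 0, 0.03]}, {"offset": [0, 0, 0], "rotation": [0, 0, 0.06]}, {"offset": [0, 0, 0], "rotation": [0, 0, 0.08]}, {"offset": [0, 0, 0], "rotation": [0, 0, 0.08]}, {"offset": [0, 0, 0], "rotation": [0, 0, 0.04]}, {"offset": [0, 0, 0], "rotation": [0, 0, 0]}]}}

```text
time: 5.92
tool_pos: [0.5471, 0.2985, 0.1732]
tool_rot: [-3.139, -0.005, 3.044]
contact_force: [-0.9, -0.5, -1.9]
opening: 0.0499
```

```bash
python3 d.py .4898 .095 .165 -.084
```

```text
t 5.92 pos [0.5471 0.2985 0.1732] yaw-pi -0.0973 F [-0.9 -0.5 -1.9] open 0.0499
off now-frame [  37.2 -208.     8.9] off target-frame [  40.  -207.5    8.2] rot [-0.0026 -0.0054 -0.0132]
```

Request:
{"name": "apply_moves", "arguments": {"motion": [{"offset": [3, -12, 0], "rotation": [-0.003, -0.005, -0.013]}, {"offset": [5, -25, 0], "rotation": [0, 0, 0]}, {"offset": [6, -32, 0], "rotation": [0, 0, 0]}, {"offset": [6, -32, 0], "rotation": [0, 0, 0]}, {"offset": [6, -32, 0], "rotation": [0, 0, 0]}, {"offset": [6, -32, 0], "rotation": [0, 0, 0]}, {"offset": [4, -20, 0], "rotation": [0, 0, 0]}, {"offset": [2, -10, 0], "rotation": [0, 0, 0]}, {"offset": [0, -4, 0], "rotation": [0, 0, 0]}, {"offset": [0, 0, 0], "rotation": [0, 0, 0]}, {"offset": [0, 0, 0], "rotation": [0, 0, 0]}, {"offset": [0, 0, 0], "rotation": [0, 0, 0]}]}}

```text
time: 6.92
tool_pos: [0.4905, 0.0985, 0.1742]
tool_rot: [3.139, 0.0, 3.077]
contact_force: [1.1, -0.1, -3.7]
opening: 0.05
```

```bash
python3 d.py .4898 .095 .125 -.084
```

```text
t 6.92 pos [0.4905 0.0985 0.1742] yaw-pi -0.0649 F [ 1.1 -0.1 -3.7] open 0.05
off now-frame [ 0.5 -3.6 49.1] off target-frame [ 0.4 -3.5 49.2] rot [0.0025 0.0004 0.0191]
```

Good profile. Descend toward the grey plate.

Request:
{"name": "apply_moves", "arguments": {"motion": [{"offset": [0.5, -2, 6], "rotation": [0.002, 0, 0.01]}, {"offset": [0, -1.5, 12], "rotation": [0, 0, 0.008]}, {"offset": [0, 0, 15], "rotation": [0, 0, 0]}, {"offset": [0, 0, 15], "rotation": [0, 0, 0]}, {"offset": [0, 0, 12], "rotation": [0, 0, 0]}, {"offset": [0, 0, 6], "rotation": [0, 0, 0]}, {"offset": [0, 0, 3], "rotation": [0, 0, 0]}, {"offset": [0, 0, 0], "rotation": [0, 0, 0]}, {"offset": [0, 0, 0], "rotation": [0, 0, 0]}, {"offset": [0, 0, 0], "rotation": [0, 0, 0]}]}}

```text
time: 7.75
tool_pos: [0.492, 0.1019, 0.1005]
tool_rot: [3.14, 0.004, 3.066]
contact_force: [-0.6, -0.4, -3.1]
opening: 0.0502
```

```bash
python3 d.py .4898 .095 .087 -.084
```

```text
t 7.75 pos [0.492  0.1019 0.1005] yaw-pi -0.0758 F [-0.6 -0.4 -3.1] open 0.0502
off now-frame [ 1.7 -7.  13.5] off target-frame [ 1.6 -7.  13.5] rot [0.0014 0.0037 0.0082]
```

Request:
{"name": "apply_moves", "arguments": {"motion": [{"offset": [1, -3, 1], "rotation": [0.001, 0.003, 0.006]}, {"offset": [0.5, -3, 3], "rotation": [0, 0, 0]}, {"offset": [0, -1, 3], "rotation": [0, 0, 0]}, {"offset": [0, 0, 1.5], "rotation": [0, 0, 0]}, {"offset": [0, 0, 0], "rotation": [0, 0, 0]}, {"offset": [0, 0, 0], "rotation": [0, 0, 0]}, {"offset": [0, 0, 0], "rotation": [0, 0, 0]}]}}

```text
time: 8.33
tool_pos: [0.491, 0.094, 0.0933]
tool_rot: [3.141, 0.005, 3.058]
contact_force: [0.6, 1.1, -2.5]
opening: 0.05
```

```bash
python3 d.py .4898 .095 .087 -.084
```

```text
t 8.33 pos [0.491  0.094  0.0933] yaw-pi -0.0832 F [ 0.6  1.1 -2.5] open 0.05
off now-frame [1.3 0.9 6.3] off target-frame [1.3 0.9 6.3] rot [0.0008 0.0048 0.0008]
```

Request:
{"name": "apply_moves", "arguments": {"motion": [{"offset": [1, 1, 1], "rotation": [0, 0.005, 0]}, {"offset": [0, 0, 2], "rotation": [0, 0, 0]}, {"offset": [0, 0, 2], "rotation": [0, 0, 0]}, {"offset": [0, 0, 1], "rotation": [0, 0, 0]}, {"offset": [0, 0, 0], "rotation": [0, 0, 0]}, {"offset": [0, 0, 0], "rotation": [0, 0, 0]}]}}

```text
time: 8.83
tool_pos: [0.4901, 0.0954, 0.0867]
tool_rot: [3.141, -0.001, 3.059]
contact_force: [0.1, 0.5, -3.4]
opening: 0.0501
```

```bash
python3 d.py .4898 .095 .087 -.084
```

```text
t 8.83 pos [0.4901 0.0954 0.0867] yaw-pi -0.0829 F [ 0.1  0.5 -3.4] open 0.0501
off now-frame [ 0.2 -0.4 -0.3] off target-frame [ 0.2 -0.4 -0.3] rot [ 0.0009 -0.0005  0.0011]
```

Request:
{"name": "apply_moves", "arguments": {"motion": [{"offset": [0, 0, 1], "rotation": [0, 0, 0]}, {"offset": [0, 0, 1], "rotation": [0, 0, 0]}, {"offset": [0, 0, 0], "rotation": [0, 0, 0]}]}}

```text
time: 9.08
tool_pos: [0.4902, 0.0955, 0.0865]
tool_rot: [3.141, 0.001, 3.059]
contact_force: [0.0, 0.2, -2.7]
opening: 0.0501
```

```bash
python3 d.py .4898 .095 .087 -.084
```

```text
t 9.08 pos [0.4902 0.0955 0.0865] yaw-pi -0.0826 F [ 0.   0.2 -2.7] open 0.0501
off now-frame [ 0.4 -0.5 -0.5] off target-frame [ 0.4 -0.5 -0.5] rot [0.0008 0.0007 0.0014]
```

Request:
{"name": "apply_moves", "arguments": {"motion": [{"offset": [0, 0, 1.5], "rotation": [0, 0, 0]}, {"offset": [0, 0, 1.5], "rotation": [0, 0, 0]}, {"offset": [0, 0, 1], "rotation": [0, 0, 0]}, {"offset": [0, 0, 0], "rotation": [0, 0, 0]}]}}

```text
time: 9.42
tool_pos: [0.4904, 0.0955, 0.0864]
tool_rot: [3.141, 0.003, 3.059]
contact_force: [0.2, 0.1, -3.4]
opening: 0.0495
```

```bash
python3 d.py .4898 .095 .087 -.084
```

```text
t 9.42 pos [0.4904 0.0955 0.0864] yaw-pi -0.0825 F [ 0.2  0.1 -3.4] open 0.0495
off now-frame [ 0.6 -0.5 -0.6] off target-frame [ 0.6 -0.5 -0.6] rot [0.001  0.0033 0.0015]
```

Request:
{"name": "apply_moves", "arguments": {"motion": [{"offset": [0, 0, 0.5], "rotation": [0, 0, 0]}, {"offset": [0, 0, 0], "rotation": [0, 0, 0]}, {"offset": [0, 0, 0], "rotation": [0, 0, 0]}, {"offset": [0, 0, 0], "rotation": [0, 0, 0]}, {"offset": [0, 0, 0], "rotation": [0, 0, 0]}, {"offset": [0, 0, 0], "rotation": [0, 0, 0]}], "grip": 0}}

```text
time: 9.92
tool_pos: [0.4916, 0.0955, 0.0859]
tool_rot: [3.14, 0.006, 3.059]
contact_force: [0.1, 1.1, -0.2]
opening: 0.0853
```

```bash
python3 d.py .4898 .095 .185 -.084
```

```text
t 9.92 pos [0.4916 0.0955 0.0859] yaw-pi -0.0826 F [ 0.1  1.1 -0.2] open 0.0853
off now-frame [  1.1  -0.5 -99.1] off target-frame [  1.7  -0.7 -99.1] rot [0.0014 0.0058 0.0014]
```

Request:
{"name": "apply_moves", "arguments": {"motion": [{"offset": [0, 0, -8], "rotation": [0, 0, 0]}, {"offset": [0, 0, -18], "rotation": [0, 0, 0]}, {"offset": [0, 0, -25], "rotation": [0, 0, 0]}, {"offset": [0, 0, -25], "rotation": [0, 0, 0]}, {"offset": [0, 0, -15], "rotation": [0, 0, 0]}, {"offset": [0, 0, -8], "rotation": [0, 0, 0.04]}, {"offset": [0, -10, 0], "rotation": [0, 0, 0.04]}, {"offset": [0, -20, 0], "rotation": [0, 0, 0.05]}, {"offset": [0, -32, 0], "rotation": [0, 0, 0.03]}, {"offset": [0, -38, 0], "rotation": [0, 0, 0]}, {"offset": [0, -38, 0], "rotation": [0, 0, 0]}, {"offset": [0, -38, 0], "rotation": [0, 0, 0]}]}}

```text
time: 10.92
tool_pos: [0.4497, -0.0784, 0.1917]
tool_rot: [3.138, 0.007, 2.898]
contact_force: [2.0, -0.3, 0.4]
opening: 0.092
```

```bash
python3 d.py .4815 -.2902 .165 -.2416
```

```text
t 10.92 pos [ 0.4497 -0.0784  0.1917] yaw-pi -0.2438 F [ 2.  -0.3  0.4] open 0.092
off now-frame [ -81.8 -197.9   26.6] off target-frame [ -81.5 -198.    26.7] rot [ 0.0033  0.0072 -0.0021]
```

Request:
{"name": "apply_moves", "arguments": {"motion": [{"offset": [-15, -35, 0], "rotation": [0.003, 0.007, 0]}, {"offset": [-15, -35, 0], "rotation": [0, 0, 0]}, {"offset": [-15, -32, 3], "rotation": [0, 0, 0]}, {"offset": [-12, -25, 5], "rotation": [0, 0, 0]}, {"offset": [-8, -15, 8], "rotation": [0, 0, 0]}, {"offset": [-4, -8, 8], "rotation": [0, 0, 0]}, {"offset": [-2, -4, 4], "rotation": [0, 0, 0]}, {"offset": [0, 0, 0], "rotation": [0, 0, 0]}, {"offset": [0, 0, 0], "rotation": [0, 0, 0]}, {"offset": [0, 0, 0], "rotation": [0, 0, 0]}]}}

```text
time: 11.75
tool_pos: [0.4718, -0.2617, 0.1591]
tool_rot: [3.141, -0.008, 2.882]
contact_force: [0.2, 0.1, 0.0]
opening: 0.0917
```

```bash
python3 d.py .4815 -.2902 .125 -.2416
cat > snap.py <<'E'
import sys,pickle
from cell import *
from ov import *
P=read_camera("top");pickle.dump(P,open(sys.argv[1]+".pkl","wb"))
cv2.imwrite(f"pics/{sys.argv[1]}.png",P["img"][:,:,::-1])
E
python3 snap.py top2
```

```text
t 11.75 pos [ 0.4718 -0.2617  0.1591] yaw-pi -0.2596 F [0.2 0.1 0. ] open 0.0917
off now-frame [-17.  -25.1  33.9] off target-frame [-16.3 -25.4  34.1] rot [ 0.0004 -0.0078 -0.018 ]
```

View pics/top2.png

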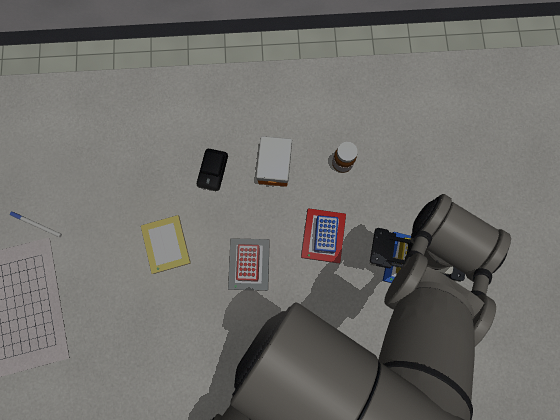

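Run:
```python
import pickle
from ov import *
P=pickle.load(open("top2.pkl","rb"))
a=fit(P,"plate","yellow",(.5506,.298,.22));print(a)
b=fit(P,"rack","red",(.4898,.095,-.06),.012);print(b)
b2=fit(P,"rack","red",(.4898,.095,-.12),.012);print(b2)
overlay(P,[("rack",b[0],.012),("plate",(.4898,.095,-.0844),0)],"pics/o2a.png",218,230,60,66,6)
overlay(P,[("plate",a[0],0)],"pics/o2b.png",134,210,60,66,6)
cv2.imwrite("pics/o2.png",np.hstack([cv2.imread("pics/o2a.png"),cv2.imread("pics/o2b.png")]))
```

```text
(array([0.55065104, 0.29794459, 0.22324926]), np.float64(0.028024232013686364))
(array([ 0.49033592,  0.09533484, -0.086614  ]), np.float64(0.018745513493897022))
(array([ 0.48990463,  0.09520453, -0.08250706]), np.float64(0.016943337953274427))
```

View pics/o2.png

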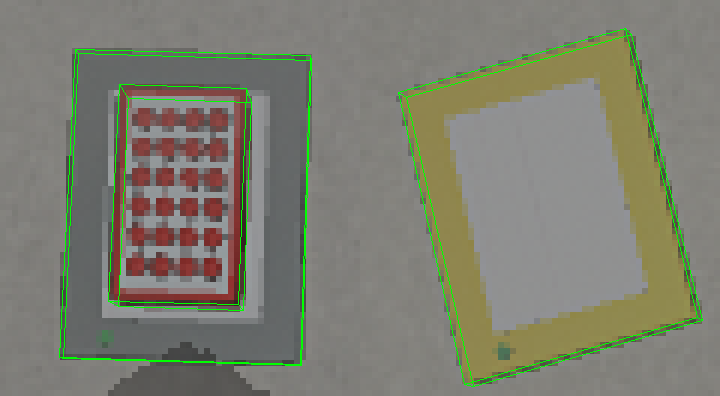

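Request:
{"name": "apply_moves", "arguments": {"motion": [{"offset": [-5, -7, 4], "rotation": [0, -0.007, -0.015]}, {"offset": [-6, -9, 8], "rotation": [0, 0, 0]}, {"offset": [-3, -6, 8], "rotation": [0, 0, 0]}, {"offset": [-1, -2, 6], "rotation": [0, 0, 0]}, {"offset": [0, 0, 3], "rotation": [0, 0, 0]}, {"offset": [0, 0, 0], "rotation": [0, 0, 0]}, {"offset": [0, 0, 0], "rotation": [0, 0, 0]}, {"offset": [0, 0, 0], "rotation": [0, 0, 0]}]}}

```text
time: 12.47
tool_pos: [0.4817, -0.2856, 0.1289]
tool_rot: [3.141, -0.001, 2.902]
contact_force: [0.4, -0.0, -1.3]
opening: 0.0919
```

```bash
python3 d.py .4815 -.2902 .0865 -.2416
```

```text
t 12.47 pos [ 0.4817 -0.2856  0.1289] yaw-pi -0.2395 F [ 0.4 -0.  -1.3] open 0.0919
off now-frame [-0.9 -4.6 42.4] off target-frame [-0.9 -4.5 42.4] rot [ 0.0011 -0.0009  0.0021]
```

Request:
{"name": "apply_moves", "arguments": {"motion": [{"offset": [-0.5, -2, 5], "rotation": [0, 0, 0]}, {"offset": [-0.4, -2, 9], "rotation": [0, 0, 0]}, {"offset": [0, 0, 10], "rotation": [0, 0, 0]}, {"offset": [0, 0, 8], "rotation": [0, 0, 0]}, {"offset": [0, 0, 4], "rotation": [0, 0, 0]}, {"offset": [0, 0, 2], "rotation": [0, 0, 0]}, {"offset": [0, 0, 0], "rotation": [0, 0, 0]}, {"offset": [0, 0, 0], "rotation": [0, 0, 0]}]}}

```text
time: 13.13
tool_pos: [0.4812, -0.2894, 0.0864]
tool_rot: [3.14, -0.002, 2.902]
contact_force: [0.2, -0.2, -0.6]
opening: 0.0919
```

```bash
python3 d.py .4815 -.2902 .0865 -.2416
```

```text
t 13.13 pos [ 0.4812 -0.2894  0.0864] yaw-pi -0.2394 F [ 0.2 -0.2 -0.6] open 0.0919
off now-frame [-0.5 -0.7 -0.1] off target-frame [-0.5 -0.7 -0.1] rot [ 0.0016 -0.002   0.0022]
```

Spot on; grip.

Request:
{"name": "apply_moves", "arguments": {"motion": [{"offset": [0, 0, 0], "rotation": [0, 0, 0]}, {"offset": [0, 0, 0], "rotation": [0, 0, 0]}, {"offset": [0, 0, 0], "rotation": [0, 0, 0]}, {"offset": [0, 0, 0], "rotation": [0, 0, 0]}, {"offset": [0, 0, 0], "rotation": [0, 0, 0]}, {"offset": [0, 0, 0], "rotation": [0, 0, 0]}, {"offset": [0, 0, 0], "rotation": [0, 0, 0]}], "grip": 1}}

```text
time: 13.72
tool_pos: [0.4819, -0.2899, 0.0879]
tool_rot: [3.141, 0.001, 2.902]
contact_force: [0.8, 3.7, -1.4]
opening: 0.0501
```

```bash
python3 d.py .4815 -.2902 .190 -.2416
```

```text
t 13.72 pos [ 0.4819 -0.2899  0.0879] yaw-pi -0.2392 F [ 0.8  3.7 -1.4] open 0.0501
off now-frame [   0.3   -0.4 -102.1] off target-frame [   0.3   -0.4 -102.1] rot [0.0003 0.0008 0.0024]
```

Request:
{"name": "apply_moves", "arguments": {"motion": [{"offset": [0, 0, -8], "rotation": [0, 0, 0]}, {"offset": [0, 0, -18], "rotation": [0, 0, 0]}, {"offset": [0, 0, -25], "rotation": [0, 0, 0]}, {"offset": [0, 0, -25], "rotation": [0, 0, 0]}, {"offset": [0, 0, -18], "rotation": [0, 0, 0]}, {"offset": [0, 0, -10], "rotation": [0, 0, 0]}, {"offset": [0, 0, -4], "rotation": [0, 0, 0]}, {"offset": [0, 0, 0], "rotation": [0, 0, -0.04]}, {"offset": [0, 0, 0], "rotation": [0, 0, -0.07]}, {"offset": [0, 0, 0], "rotation": [0, 0, -0.09]}, {"offset": [0, 0, 0], "rotation": [0, 0, -0.09]}, {"offset": [0, 0, 0], "rotation": [0, 0, -0.09]}]}}

```text
time: 14.72
tool_pos: [0.4788, -0.2874, 0.2004]
tool_rot: [3.133, -0.007, -2.987]
contact_force: [-0.3, 0.3, -3.0]
opening: 0.05
```

```bash
python3 d.py .5506 .298 .190 .222
```

```text
t 14.72 pos [ 0.4788 -0.2874  0.2004] yaw-pi 0.1544 F [-0.3  0.3 -3. ] open 0.05
off now-frame [-161.   567.3   14.1] off target-frame [-198.9  555.3   10.4] rot [ 0.0085 -0.0062 -0.0676]
```

Request:
{"name": "apply_moves", "arguments": {"motion": [{"offset": [-3, 12, 0], "rotation": [0.008, -0.006, -0.04]}, {"offset": [-8, 24, 0], "rotation": [0, 0, -0.02]}, {"offset": [-12, 34, 0], "rotation": [0, 0, 0]}, {"offset": [-13, 36, 0], "rotation": [0, 0, 0]}, {"offset": [-13, 36, 0], "rotation": [0, 0, 0]}, {"offset": [-13, 36, 0], "rotation": [0, 0, 0]}, {"offset": [-13, 36, 0], "rotation": [0, 0, 0]}, {"offset": [-13, 36, 0], "rotation": [0, 0, 0]}, {"offset": [-13, 36, 0], "rotation": [0, 0, 0]}, {"offset": [-13, 36, 0], "rotation": [0, 0, 0]}, {"offset": [-13, 36, 0], "rotation": [0, 0, 0]}]}}

```text
time: 15.63
tool_pos: [0.523, 0.0982, 0.1955]
tool_rot: [3.139, -0.01, -2.932]
contact_force: [0.0, -0.8, -2.5]
opening: 0.0498
```

```bash
python3 d.py .5506 .298 .175 .222
```

```text
t 15.63 pos [0.523  0.0982 0.1955] yaw-pi 0.2095 F [ 0.  -0.8 -2.5] open 0.0498
off now-frame [-68.7 189.6  20.3] off target-frame [-70.9 188.8  20.5] rot [ 0.0028 -0.0102 -0.0126]
```

Request:
{"name": "apply_moves", "arguments": {"motion": [{"offset": [-13, 34, 0], "rotation": [0.003, -0.01, -0.012]}, {"offset": [-13, 34, 2], "rotation": [0, 0, 0]}, {"offset": [-12, 32, 3], "rotation": [0, 0, 0]}, {"offset": [-10, 26, 5], "rotation": [0, 0, 0]}, {"offset": [-6, 16, 5], "rotation": [0, 0, 0]}, {"offset": [-3, 8, 4], "rotation": [0, 0, 0]}, {"offset": [-2, 4, 2], "rotation": [0, 0, 0]}, {"offset": [0, 0, 0], "rotation": [0, 0, 0]}, {"offset": [0, 0, 0], "rotation": [0, 0, 0]}, {"offset": [0, 0, 0], "rotation": [0, 0, 0]}, {"offset": [0, 0, 0], "rotation": [0, 0, 0]}]}}

```text
time: 16.55
tool_pos: [0.5428, 0.2746, 0.1692]
tool_rot: [-3.141, -0.009, -2.913]
contact_force: [0.8, -1.3, -2.3]
opening: 0.0502
```

```bash
python3 d.py .5506 .298 .12 .222
```

```text
t 16.55 pos [0.5428 0.2746 0.1692] yaw-pi 0.2291 F [ 0.8 -1.3 -2.3] open 0.0502
off now-frame [-13.4  21.1  49.1] off target-frame [-12.8  21.2  49.2] rot [-0.0003 -0.0094  0.0071]
```

Request:
{"name": "apply_moves", "arguments": {"motion": [{"offset": [-3, 4, 5], "rotation": [0, -0.009, 0.007]}, {"offset": [-4, 7, 10], "rotation": [0, 0, 0]}, {"offset": [-3, 6, 12], "rotation": [0, 0, 0]}, {"offset": [-2, 3, 10], "rotation": [0, 0, 0]}, {"offset": [-1, 1, 6], "rotation": [0, 0, 0]}, {"offset": [0, 0, 3], "rotation": [0, 0, 0]}, {"offset": [0, 0, 0], "rotation": [0, 0, 0]}, {"offset": [0, 0, 0], "rotation": [0, 0, 0]}, {"offset": [0, 0, 0], "rotation": [0, 0, 0]}]}}

```text
time: 17.3
tool_pos: [0.552, 0.2976, 0.1172]
tool_rot: [-3.141, -0.001, -2.924]
contact_force: [-0.1, 0.1, -2.6]
opening: 0.0495
```

```bash
python3 d.py .5506 .298 .090 .222
```

```text
t 17.3 pos [0.552  0.2976 0.1172] yaw-pi 0.2177 F [-0.1  0.1 -2.6] open 0.0495
off now-frame [ 1.3  0.7 27.2] off target-frame [ 1.3  0.7 27.2] rot [-0.001  -0.0014 -0.0043]
```

Request:
{"name": "apply_moves", "arguments": {"motion": [{"offset": [0.7, 0.3, 4], "rotation": [0, 0, -0.004]}, {"offset": [0.5, 0.3, 7], "rotation": [0, 0, 0]}, {"offset": [0, 0, 6], "rotation": [0, 0, 0]}, {"offset": [0, 0, 3.5], "rotation": [0, 0, 0]}, {"offset": [0, 0, 2], "rotation": [0, 0, 0]}, {"offset": [0, 0, 0], "rotation": [0, 0, 0]}, {"offset": [0, 0, 0], "rotation": [0, 0, 0]}]}}

```text
time: 17.88
tool_pos: [0.551, 0.2977, 0.0935]
tool_rot: [-3.141, 0.0, -2.92]
contact_force: [-0.3, 0.2, -3.0]
opening: 0.0497
```

```bash
python3 d.py .5506 .298 .088 .222
```

```text
t 17.88 pos [0.551  0.2977 0.0935] yaw-pi 0.2217 F [-0.3  0.2 -3. ] open 0.0497
off now-frame [0.3 0.4 5.5] off target-frame [0.3 0.4 5.5] rot [-0.0008  0.0005 -0.0003]
```

Request:
{"name": "apply_moves", "arguments": {"motion": [{"offset": [0.3, 0.4, 1.5], "rotation": [0, 0, 0]}, {"offset": [0, 0, 2], "rotation": [0, 0, 0]}, {"offset": [0, 0, 2], "rotation": [0, 0, 0]}, {"offset": [0, 0, 1.5], "rotation": [0, 0, 0]}, {"offset": [0, 0, 1], "rotation": [0, 0, 0]}, {"offset": [0, 0, 0], "rotation": [0, 0, 0]}, {"offset": [0, 0, 0], "rotation": [0, 0, 0]}]}}

```text
time: 18.47
tool_pos: [0.5513, 0.2983, 0.0885]
tool_rot: [-3.141, 0.004, -2.92]
contact_force: [0.0, 0.1, -3.1]
opening: 0.05
```

```bash
python3 d.py .5506 .298 .088 .222
```

```text
t 18.47 pos [0.5513 0.2983 0.0885] yaw-pi 0.2217 F [ 0.   0.1 -3.1] open 0.05
off now-frame [ 0.7 -0.1  0.5] off target-frame [ 0.7 -0.1  0.5] rot [-0.0003  0.0038 -0.0003]
```

Request:
{"name": "apply_moves", "arguments": {"motion": [{"offset": [0.5, 0, 2], "rotation": [0, 0.003, 0]}, {"offset": [0, 0, 2], "rotation": [0, 0, 0]}, {"offset": [0, 0, 1], "rotation": [0, 0, 0]}, {"offset": [0, 0, 0], "rotation": [0, 0, 0]}]}}

```text
time: 18.8
tool_pos: [0.5514, 0.2984, 0.0881]
tool_rot: [-3.142, 0.004, -2.92]
contact_force: [-0.4, 0.8, -3.1]
opening: 0.05
```

```bash
python3 d.py .5506 .298 .088 .222
```

```text
t 18.8 pos [0.5514 0.2984 0.0881] yaw-pi 0.2217 F [-0.4  0.8 -3.1] open 0.05
off now-frame [ 0.9 -0.2  0.1] off target-frame [ 0.9 -0.2  0.1] rot [-0.0001  0.0037 -0.0003]
```

Request:
{"name": "apply_moves", "arguments": {"motion": [{"offset": [0, 0, 0], "rotation": [0, 0, 0]}, {"offset": [0, 0, 0], "rotation": [0, 0, 0]}, {"offset": [0, 0, 0], "rotation": [0, 0, 0]}, {"offset": [0, 0, 0], "rotation": [0, 0, 0]}, {"offset": [0, 0, 0], "rotation": [0, 0, 0]}, {"offset": [0, 0, -5], "rotation": [0, 0, 0]}, {"offset": [0, 0, -12], "rotation": [0, 0, 0]}, {"offset": [0, 0, -22], "rotation": [0, 0, 0]}, {"offset": [0, 0, -25], "rotation": [0, 0, 0]}, {"offset": [0, 0, -20], "rotation": [0, 0, 0]}, {"offset": [0, 0, -10], "rotation": [0, 0, 0]}, {"offset": [0, 0, -5], "rotation": [0, 0, 0]}], "grip": 0}}

```text
time: 19.8
tool_pos: [0.5511, 0.2983, 0.194]
tool_rot: [-3.142, 0.003, -2.92]
contact_force: [0.8, 0.6, 1.0]
opening: 0.0913
```

```bash
python3 d.py .5474 -.0942 .185 -.158
```

```text
t 19.8 pos [0.5511 0.2983 0.194 ] yaw-pi 0.2216 F [0.8 0.6 1. ] open 0.0913
off now-frame [  89.9 -382.1    8.7] off target-frame [ -58.1 -388.2    9. ] rot [0.0006 0.0034 0.3796]
```

Request:
{"name": "apply_moves", "arguments": {"motion": [{"offset": [0, -8, 0], "rotation": [0, 0, 0.04]}, {"offset": [0, -16, 0], "rotation": [0, 0, 0.08]}, {"offset": [0, -26, 0], "rotation": [0, 0, 0.1]}, {"offset": [0, -34, 0], "rotation": [0, 0, 0.08]}, {"offset": [0, -36, 0], "rotation": [0, 0, 0.05]}, {"offset": [0, -36, 0], "rotation": [0, 0, 0.01]}, {"offset": [0, -36, 0], "rotation": [0, 0, 0]}, {"offset": [0, -36, 0], "rotation": [0, 0, 0]}]}}

```text
time: 20.47
tool_pos: [0.5397, 0.0718, 0.1996]
tool_rot: [3.133, 0.013, 2.996]
contact_force: [0.6, 0.5, -0.3]
opening: 0.092
```

```bash
python3 d.py .5474 -.0942 .175 -.158
```

```text
t 20.47 pos [0.5397 0.0718 0.1996] yaw-pi -0.1452 F [ 0.6  0.5 -0.3] open 0.092
off now-frame [ -31.3 -163.3   23.7] off target-frame [ -33.7 -162.7   24.6] rot [0.0082 0.0133 0.0129]
```

Request:
{"name": "apply_moves", "arguments": {"motion": [{"offset": [-6, -34, 0], "rotation": [0.008, 0.013, 0.012]}, {"offset": [-7, -33, 2], "rotation": [0, 0, 0]}, {"offset": [-6, -28, 4], "rotation": [0, 0, 0]}, {"offset": [-5, -20, 6], "rotation": [0, 0, 0]}, {"offset": [-4, -13, 6], "rotation": [0, 0, 0]}, {"offset": [-2, -7, 4], "rotation": [0, 0, 0]}, {"offset": [-1, -3, 2], "rotation": [0, 0, 0]}, {"offset": [0, 0, 0], "rotation": [0, 0, 0]}, {"offset": [0, 0, 0], "rotation": [0, 0, 0]}, {"offset": [0, 0, 0], "rotation": [0, 0, 0]}]}}

```text
time: 21.3
tool_pos: [0.5465, -0.0822, 0.1783]
tool_rot: [-3.14, 0.002, 2.977]
contact_force: [-0.5, -0.4, 0.1]
opening: 0.0922
```

```bash
python3 d.py .5474 -.0942 .12 -.158
```

```text
t 21.3 pos [ 0.5465 -0.0822  0.1783] yaw-pi -0.165 F [-0.5 -0.4  0.1] open 0.0922
off now-frame [ -2.7 -11.6  58.3] off target-frame [ -2.7 -11.7  58.3] rot [-0.0012  0.0019 -0.007 ]
```

Request:
{"name": "apply_moves", "arguments": {"motion": [{"offset": [-1, -4, 6], "rotation": [0, 0.002, -0.006]}, {"offset": [-1, -4, 12], "rotation": [0, 0, 0]}, {"offset": [0, -2, 14], "rotation": [0, 0, 0]}, {"offset": [0, -1, 12], "rotation": [0, 0, 0]}, {"offset": [0, 0, 7], "rotation": [0, 0, 0]}, {"offset": [0, 0, 3], "rotation": [0, 0, 0]}, {"offset": [0, 0, 0], "rotation": [0, 0, 0]}, {"offset": [0, 0, 0], "rotation": [0, 0, 0]}, {"offset": [0, 0, 0], "rotation": [0, 0, 0]}]}}

```text
time: 22.05
tool_pos: [0.5484, -0.0889, 0.1232]
tool_rot: [-3.14, 0.003, 2.994]
contact_force: [-0.1, -0.3, -0.1]
opening: 0.092
```

```bash
python3 d.py .5474 -.0942 .0865 -.158
python3 - <<'E'
from cell import *
import pickle
from ov import *
P=read_camera("top");pickle.dump(P,open("top3.pkl","wb"))
cv2.imwrite("pics/top3.png",P["img"][:,:,::-1])
E
```

```text
t 22.05 pos [ 0.5484 -0.0889  0.1232] yaw-pi -0.1476 F [-0.1 -0.3 -0.1] open 0.092
off now-frame [ 0.3 -5.3 36.7] off target-frame [ 0.1 -5.4 36.7] rot [-0.0011  0.0033  0.0104]
```

View pics/top3.png

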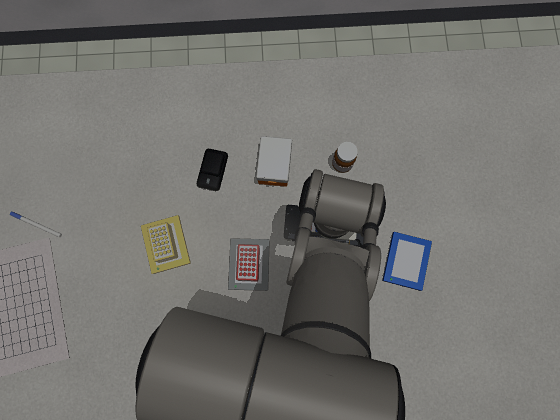

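Run:
```python
import pickle
from ov import *
P=pickle.load(open("top3.pkl","rb"))
a=fit(P,"plate","blue",(.4756,-.2903,-.31));print(a)
ign=None
y=fit(P,"rack","yellow",(.5512,.298,.2217),.012);print(y)
overlay(P,[("rack",(.5512,.298,.2217),.012),("plate",(.5506,.298,.222),0)],"pics/a.png",134,210,60,66,6)
overlay(P,[("plate",a[0],0)],"pics/b.png",378,226,60,66,6)
cv2.imwrite("pics/o3.png",np.hstack([cv2.imread("pics/a.png"),cv2.imread("pics/b.png")]))
```

```text
(array([ 0.47590868, -0.29008926, -0.31473623]), np.float64(0.029808124395421017))
(array([0.55560953, 0.3094916 , 0.19176048]), np.float64(0.3799362833158381))
```

View pics/o3.png

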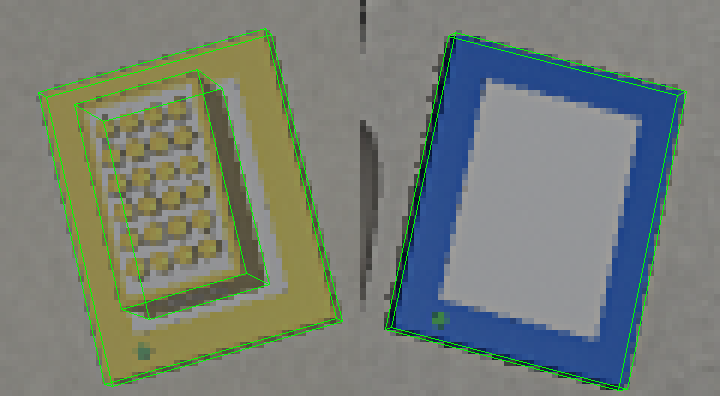

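Request:
{"name": "apply_moves", "arguments": {"motion": [{"offset": [0, -2, 5], "rotation": [0, 0.003, 0.005]}, {"offset": [0, -2, 9], "rotation": [0, 0, 0.005]}, {"offset": [0, -1, 9], "rotation": [0, 0, 0]}, {"offset": [0, 0, 6], "rotation": [0, 0, 0]}, {"offset": [0, 0, 3], "rotation": [0, 0, 0]}, {"offset": [0, 0, 1], "rotation": [0, 0, 0]}, {"offset": [0, 0, 0], "rotation": [0, 0, 0]}, {"offset": [0, 0, 0], "rotation": [0, 0, 0]}]}}

```text
time: 22.77
tool_pos: [0.5479, -0.0948, 0.0874]
tool_rot: [-3.14, 0.002, 2.982]
contact_force: [0.2, -0.5, 0.8]
opening: 0.0917
```

```bash
python3 d.py .5474 -.0942 .0865 -.158
```

```text
t 22.77 pos [ 0.5479 -0.0948  0.0874] yaw-pi -0.1592 F [ 0.2 -0.5  0.8] open 0.0917
off now-frame [0.6 0.5 0.9] off target-frame [0.6 0.5 0.9] rot [-0.0014  0.0016 -0.0012]
```

Request:
{"name": "apply_moves", "arguments": {"motion": [{"offset": [0.5, 0.5, 0.5], "rotation": [0, 0, 0]}, {"offset": [0, 0, 0], "rotation": [0, 0, 0]}, {"offset": [0, 0, 0], "rotation": [0, 0, 0]}, {"offset": [0, 0, 0], "rotation": [0, 0, 0]}, {"offset": [0, 0, 0], "rotation": [0, 0, 0]}, {"offset": [0, 0, 0], "rotation": [0, 0, 0]}, {"offset": [0, 0, 0], "rotation": [0, 0, 0]}, {"offset": [0, 0, 0], "rotation": [0, 0, 0]}], "grip": 1}}

```text
time: 23.43
tool_pos: [0.5482, -0.0942, 0.0881]
tool_rot: [-3.14, 0.004, 2.983]
contact_force: [0.3, -1.7, -0.8]
opening: 0.05
```

```bash
python3 d.py .4758 -.2902 .165 -.312
```

```text
t 23.43 pos [ 0.5482 -0.0942  0.0881] yaw-pi -0.1588 F [ 0.3 -1.7 -0.8] open 0.05
off now-frame [  40.2 -205.1  -76.7] off target-frame [   8.7 -208.8  -76.9] rot [-0.0014  0.0041  0.1532]
```

Request:
{"name": "apply_moves", "arguments": {"motion": [{"offset": [0, 0, -8], "rotation": [0, 0, 0]}, {"offset": [0, 0, -18], "rotation": [0, 0, 0]}, {"offset": [0, 0, -24], "rotation": [0, 0, 0]}, {"offset": [0, 0, -18], "rotation": [0, 0, 0]}, {"offset": [0, 0, -8], "rotation": [0, 0, 0.04]}, {"offset": [1, -12, 0], "rotation": [0, 0, 0.05]}, {"offset": [1, -24, 0], "rotation": [0, 0, 0.04]}, {"offset": [1, -32, 0], "rotation": [0, 0, 0.02]}, {"offset": [1, -34, 0], "rotation": [0, 0, 0]}, {"offset": [1, -30, 0], "rotation": [0, 0, 0]}, {"offset": [1, -22, 0], "rotation": [0, 0, 0]}]}}

```text
time: 24.35
tool_pos: [0.4968, -0.2398, 0.1722]
tool_rot: [-3.141, 0.003, 2.835]
contact_force: [1.0, -0.5, -0.8]
opening: 0.0499
```

```bash
python3 d.py .4765 -.2904 .165 -.312
```

```text
t 24.35 pos [ 0.4968 -0.2398  0.1722] yaw-pi -0.307 F [ 1.  -0.5 -0.8] open 0.0499
off now-frame [  4.1 -54.4   7.2] off target-frame [  3.8 -54.4   7.2] rot [-0.0003  0.0033  0.005 ]
```

Request:
{"name": "apply_moves", "arguments": {"motion": [{"offset": [1, -18, 0], "rotation": [0, 0.003, 0.004]}, {"offset": [1, -15, 2], "rotation": [0, 0, 0]}, {"offset": [1, -10, 4], "rotation": [0, 0, 0]}, {"offset": [0, -6, 6], "rotation": [0, 0, 0]}, {"offset": [0, -3, 6], "rotation": [0, 0, 0]}, {"offset": [0, 0, 4], "rotation": [0, 0, 0]}, {"offset": [0, 0, 0], "rotation": [0, 0, 0]}, {"offset": [0, 0, 0], "rotation": [0, 0, 0]}, {"offset": [0, 0, 0], "rotation": [0, 0, 0]}]}}

```text
time: 25.1
tool_pos: [0.4751, -0.2929, 0.1495]
tool_rot: [3.141, -0.001, 2.826]
contact_force: [0.3, 0.7, -1.2]
opening: 0.0496
```

```bash
python3 d.py .4765 -.2904 .12 -.312
```

```text
t 25.1 pos [ 0.4751 -0.2929  0.1495] yaw-pi -0.3153 F [ 0.3  0.7 -1.2] open 0.0496
off now-frame [-0.6  2.8 29.5] off target-frame [-0.6  2.8 29.5] rot [ 0.0001 -0.0011 -0.0033]
```

Request:
{"name": "apply_moves", "arguments": {"motion": [{"offset": [0, 1, 5], "rotation": [0, 0, -0.003]}, {"offset": [-0.5, 1, 10], "rotation": [0, 0, 0]}, {"offset": [0, 0.5, 12], "rotation": [0, 0, 0]}, {"offset": [0, 0, 10], "rotation": [0, 0, 0]}, {"offset": [0, 0, 5], "rotation": [0, 0, 0]}, {"offset": [0, 0, 2], "rotation": [0, 0, 0]}, {"offset": [0, 0, 0], "rotation": [0, 0, 0]}, {"offset": [0, 0, 0], "rotation": [0, 0, 0]}, {"offset": [0, 0, 0], "rotation": [0, 0, 0]}]}}

```text
time: 25.85
tool_pos: [0.4778, -0.288, 0.1014]
tool_rot: [3.141, -0.001, 2.833]
contact_force: [0.5, 0.5, -0.9]
opening: 0.0504
```

```bash
python3 d.py .4765 -.2904 .088 -.312
```

```text
t 25.85 pos [ 0.4778 -0.288   0.1014] yaw-pi -0.3081 F [ 0.5  0.5 -0.9] open 0.0504
off now-frame [ 0.5 -2.7 13.4] off target-frame [ 0.5 -2.7 13.4] rot [ 0.0005 -0.0008  0.0039]
```

Request:
{"name": "apply_moves", "arguments": {"motion": [{"offset": [0.3, -1.2, 2], "rotation": [0, 0, 0.003]}, {"offset": [0, -1, 3], "rotation": [0, 0, 0]}, {"offset": [0, 0, 3], "rotation": [0, 0, 0]}, {"offset": [0, 0, 1.5], "rotation": [0, 0, 0]}, {"offset": [0, 0, 0], "rotation": [0, 0, 0]}, {"offset": [0, 0, 0], "rotation": [0, 0, 0]}, {"offset": [0, 0, 0], "rotation": [0, 0, 0]}]}}

```text
time: 26.43
tool_pos: [0.4773, -0.2911, 0.0924]
tool_rot: [-3.141, 0.002, 2.83]
contact_force: [0.3, 0.4, -1.3]
opening: 0.0497
```

```bash
python3 d.py .4765 -.2904 .088 -.312
```

```text
t 26.43 pos [ 0.4773 -0.2911  0.0924] yaw-pi -0.312 F [ 0.3  0.4 -1.3] open 0.0497
off now-frame [1.  0.4 4.4] off target-frame [1.  0.4 4.4] rot [-0.0008  0.0021  0.    ]
```

Request:
{"name": "apply_moves", "arguments": {"motion": [{"offset": [0.7, 0.3, 1.5], "rotation": [0, 0.002, 0]}, {"offset": [0, 0, 2], "rotation": [0, 0, 0]}, {"offset": [0, 0, 2], "rotation": [0, 0, 0]}, {"offset": [0, 0, 1.5], "rotation": [0, 0, 0]}, {"offset": [0, 0, 1.5], "rotation": [0, 0, 0]}, {"offset": [0, 0, 1], "rotation": [0, 0, 0]}, {"offset": [0, 0, 0], "rotation": [0, 0, 0]}]}}

```text
time: 27.02
tool_pos: [0.4769, -0.2907, 0.0884]
tool_rot: [-3.139, 0.003, 2.83]
contact_force: [0.9, -0.6, -1.8]
opening: 0.0502
```

```bash
python3 d.py .4765 -.2904 .088 -.312
```

```text
t 27.02 pos [ 0.4769 -0.2907  0.0884] yaw-pi -0.3112 F [ 0.9 -0.6 -1.8] open 0.0502
off now-frame [0.5 0.1 0.4] off target-frame [0.5 0.1 0.4] rot [-0.0022  0.0027  0.0008]
```

Request:
{"name": "apply_moves", "arguments": {"motion": [{"offset": [0.4, 0, 1.5], "rotation": [-0.002, 0.002, 0]}, {"offset": [0, 0, 0.5], "rotation": [0, 0, 0]}, {"offset": [0, 0, 0], "rotation": [0, 0, 0]}]}}

```text
time: 27.27
tool_pos: [0.4771, -0.2908, 0.088]
tool_rot: [-3.141, 0.003, 2.831]
contact_force: [0.3, 0.4, -1.2]
opening: 0.0497
```

```bash
python3 d.py .4765 -.2904 .088 -.312
```

```text
t 27.27 pos [ 0.4771 -0.2908  0.088 ] yaw-pi -0.3108 F [ 0.3  0.4 -1.2] open 0.0497
off now-frame [0.7 0.2 0. ] off target-frame [0.7 0.2 0. ] rot [-0.0009  0.0028  0.0012]
```

Request:
{"name": "apply_moves", "arguments": {"motion": [{"offset": [0, 0, 0], "rotation": [0, 0, 0]}, {"offset": [0, 0, 0], "rotation": [0, 0, 0]}, {"offset": [0, 0, 0], "rotation": [0, 0, 0]}, {"offset": [0, 0, 0], "rotation": [0, 0, 0]}, {"offset": [0, 0, 0], "rotation": [0, 0, 0]}, {"offset": [0, 0, -5], "rotation": [0, 0, 0]}, {"offset": [0, 0, -12], "rotation": [0, 0, 0]}, {"offset": [0, 0, -22], "rotation": [0, 0, 0]}, {"offset": [0, 0, -25], "rotation": [0, 0, 0]}, {"offset": [0, 0, -20], "rotation": [0, 0, 0]}, {"offset": [0, 0, -10], "rotation": [0, 0, 0]}, {"offset": [0, 0, -5], "rotation": [0, 0, 0]}], "grip": 0}}

```text
time: 28.27
tool_pos: [0.4762, -0.2902, 0.1898]
tool_rot: [3.14, -0.002, 2.831]
contact_force: [-0.6, 0.7, -0.1]
opening: 0.0918
```

```bash
python3 d.py .4900 .0953 .165 -.084
```

```text
t 28.27 pos [ 0.4762 -0.2902  0.1898] yaw-pi -0.311 F [-0.6  0.7 -0.1] open 0.0918
off now-frame [104.8 371.2  25.4] off target-frame [ 18.6 385.3  24.8] rot [ 0.0013 -0.0018 -0.227 ]
```

Request:
{"name": "apply_moves", "arguments": {"motion": [{"offset": [0, 8, 0], "rotation": [0, 0, -0.05]}, {"offset": [2, 18, 0], "rotation": [0, 0, -0.07]}, {"offset": [2, 28, 0], "rotation": [0, 0, -0.06]}, {"offset": [2, 36, 0], "rotation": [0, 0, -0.03]}, {"offset": [2, 36, 0], "rotation": [0, 0, 0]}, {"offset": [2, 36, 0], "rotation": [0, 0, 0]}, {"offset": [2, 36, 0], "rotation": [0, 0, 0]}, {"offset": [2, 36, 0], "rotation": [0, 0, 0]}]}}

```text
time: 28.93
tool_pos: [0.4934, -0.0559, 0.1908]
tool_rot: [-3.138, 0.004, 3.039]
contact_force: [0.2, -0.2, -0.7]
opening: 0.0917
```

```bash
python3 d.py .4902 .0954 .165 -.083; python3 snap.py top4
```

```text
t 28.93 pos [ 0.4934 -0.0559  0.1908] yaw-pi -0.1022 F [ 0.2 -0.2 -0.7] open 0.0917
off now-frame [ 18.7 150.2  25.2] off target-frame [ 15.7 150.5  25.8] rot [-0.0038  0.0037 -0.0192]
```

View pics/top4.png

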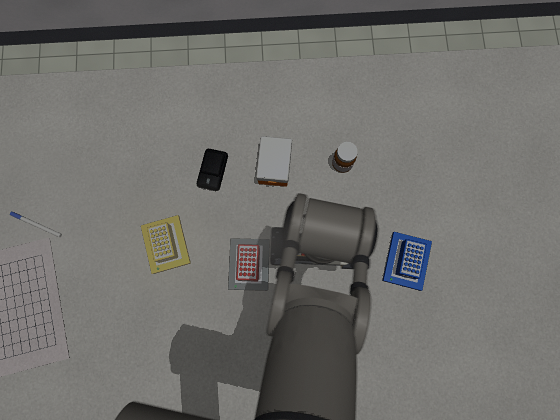

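Blue on blue at (408,261), yellow on yellow at (165,244), red parked at (248,263). Continue.

Run:
```python
import pickle
from ov import *
P=pickle.load(open("top4.pkl","rb"))
overlay(P,[("rack",(.4764,-.2905,-.311),.012),("plate",(.4758,-.2902,-.312),0)],"pics/o4.png",378,226,60,66,8)
```

```text
(no output)
```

View pics/o4.png

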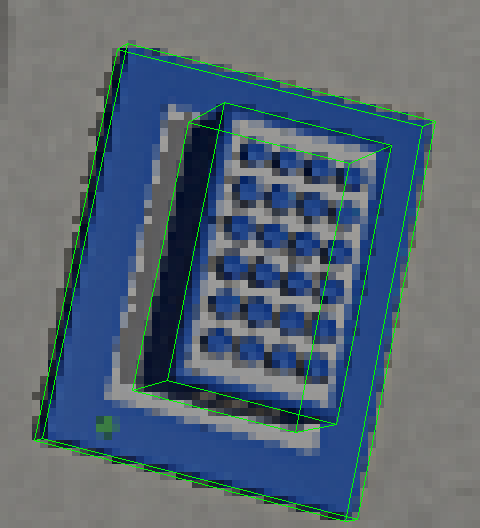

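Request:
{"name": "apply_moves", "arguments": {"motion": [{"offset": [3, 30, 0], "rotation": [-0.003, 0.003, -0.015]}, {"offset": [3, 30, 2], "rotation": [0, 0, 0]}, {"offset": [3, 26, 4], "rotation": [0, 0, 0]}, {"offset": [2, 18, 6], "rotation": [0, 0, 0]}, {"offset": [1, 11, 6], "rotation": [0, 0, 0]}, {"offset": [1, 6, 5], "rotation": [0, 0, 0]}, {"offset": [0, 3, 2], "rotation": [0, 0, 0]}, {"offset": [0, 0, 0], "rotation": [0, 0, 0]}, {"offset": [0, 0, 0], "rotation": [0, 0, 0]}, {"offset": [0, 0, 0], "rotation": [0, 0, 0]}]}}

```text
time: 29.82
tool_pos: [0.4893, 0.0821, 0.164]
tool_rot: [3.14, -0.002, 3.064]
contact_force: [-0.3, 0.4, -1.3]
opening: 0.092
```

```bash
python3 d.py .4902 .0954 .125 -.083
```

```text
t 29.82 pos [0.4893 0.0821 0.164 ] yaw-pi -0.0773 F [-0.3  0.4 -1.3] open 0.092
off now-frame [ 0.  13.3 39.1] off target-frame [ 0.2 13.4 39. ] rot [ 0.0018 -0.0024  0.0057]
```

Request:
{"name": "apply_moves", "arguments": {"motion": [{"offset": [0, 4, 5], "rotation": [0.002, -0.002, 0.005]}, {"offset": [0, 4, 10], "rotation": [0, 0, 0]}, {"offset": [0, 2.5, 11], "rotation": [0, 0, 0]}, {"offset": [0, 1, 7], "rotation": [0, 0, 0]}, {"offset": [0, 0, 3], "rotation": [0, 0, 0]}, {"offset": [0, 0, 0], "rotation": [0, 0, 0]}, {"offset": [0, 0, 0], "rotation": [0, 0, 0]}, {"offset": [0, 0, 0], "rotation": [0, 0, 0]}]}}

```text
time: 30.48
tool_pos: [0.4912, 0.0919, 0.1249]
tool_rot: [-3.141, 0.001, 3.054]
contact_force: [-0.7, 0.8, -0.5]
opening: 0.0917
```

```bash
python3 d.py .4902 .0954 .087 -.083
```

```text
t 30.48 pos [0.4912 0.0919 0.1249] yaw-pi -0.0878 F [-0.7  0.8 -0.5] open 0.0917
off now-frame [ 1.3  3.4 37.9] off target-frame [ 1.2  3.4 37.9] rot [-0.0007  0.0009 -0.0048]
```

Request:
{"name": "apply_moves", "arguments": {"motion": [{"offset": [0.7, 1.5, 5], "rotation": [0, 0, -0.004]}, {"offset": [0.4, 1.5, 9], "rotation": [0, 0, 0]}, {"offset": [0, 0, 9], "rotation": [0, 0, 0]}, {"offset": [0, 0, 7], "rotation": [0, 0, 0]}, {"offset": [0, 0, 3.5], "rotation": [0, 0, 0]}, {"offset": [0, 0, 1.5], "rotation": [0, 0, 0]}, {"offset": [0, 0, 0], "rotation": [0, 0, 0]}, {"offset": [0, 0, 0], "rotation": [0, 0, 0]}]}}

```text
time: 31.15
tool_pos: [0.4905, 0.0951, 0.0863]
tool_rot: [-3.141, 0.002, 3.058]
contact_force: [-0.1, 0.0, 0.0]
opening: 0.0918
```

```bash
python3 d.py .4902 .0954 .087 -.083
```

```text
t 31.15 pos [0.4905 0.0951 0.0863] yaw-pi -0.0836 F [-0.1  0.   0. ] open 0.0918
off now-frame [ 0.3  0.2 -0.7] off target-frame [ 0.3  0.2 -0.7] rot [-0.0006  0.0016 -0.0006]
```

Request:
{"name": "apply_moves", "arguments": {"motion": [{"offset": [0, 0, 0], "rotation": [0, 0, 0]}, {"offset": [0, 0, 0], "rotation": [0, 0, 0]}, {"offset": [0, 0, 0], "rotation": [0, 0, 0]}, {"offset": [0, 0, 0], "rotation": [0, 0, 0]}, {"offset": [0, 0, 0], "rotation": [0, 0, 0]}, {"offset": [0, 0, 0], "rotation": [0, 0, 0]}, {"offset": [0, 0, 0], "rotation": [0, 0, 0]}], "grip": 1}}

```text
time: 31.73
tool_pos: [0.4913, 0.0952, 0.0876]
tool_rot: [-3.141, 0.004, 3.058]
contact_force: [-0.5, -1.2, -2.6]
opening: 0.0498
```

```bash
python3 d.py .5497 -.0915 .165 -.2
python3 - <<'E'
import pickle
from ov import *
P=pickle.load(open("top2.pkl","rb"))
ign=corners((.5473,-.0942,-.158),.09,.056,.01,.06)
for y in(-.17,-.23): print(fit(P,"plate","red",(.5497,-.0915,y),0,ign))
overlay(P,[("plate",(.5497,-.0915,-.2),0),("rack",(.5474,-.0942,-.158),.012)],"pics/o5.png",292,203,66,66,8)
E
```

```text
t 31.73 pos [0.4913 0.0952 0.0876] yaw-pi -0.0836 F [-0.5 -1.2 -2.6] open 0.0498
off now-frame [ -74.1 -181.2  -77. ] off target-frame [ -94.3 -171.3  -77.4] rot [-0.      0.0044  0.1164]
(array([ 0.54986738, -0.0913565 , -0.20072182]), np.float64(0.016110510181130133))
(array([ 0.54988042, -0.09140483, -0.205928  ]), np.float64(0.01500985684196969))
```

View pics/o5.png

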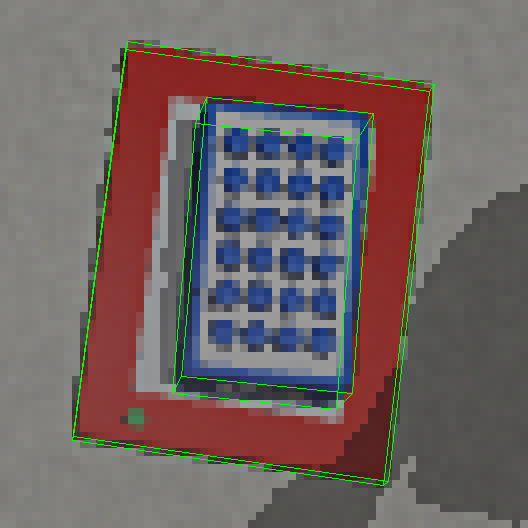

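Request:
{"name": "apply_moves", "arguments": {"motion": [{"offset": [0, 0, -8], "rotation": [0, 0, 0]}, {"offset": [0, 0, -18], "rotation": [0, 0, 0]}, {"offset": [0, 0, -25], "rotation": [0, 0, 0]}, {"offset": [0, 0, -20], "rotation": [0, 0, 0]}, {"offset": [0, 0, -10], "rotation": [0, 0, 0.04]}, {"offset": [0, 0, -4], "rotation": [0, 0, 0.05]}, {"offset": [0, 0, 0], "rotation": [0, 0, 0.03]}, {"offset": [0, 0, 0], "rotation": [0, 0, 0]}, {"offset": [0, 0, 0], "rotation": [0, 0, 0]}]}}

```text
time: 32.48
tool_pos: [0.4882, 0.0951, 0.178]
tool_rot: [-3.14, -0.002, 2.934]
contact_force: [-0.1, -0.7, -4.0]
opening: 0.0498
```

```bash
python3 d.py .5508 -.0916 .165 -.203; python3 snap.py top5;python3 - <<'E'
import pickle
from ov import *
P=pickle.load(open("top5.pkl","rb"))
a=fit(P,"plate","red",(.5497,-.0915,-.2),0);print(a)
overlay(P,[("plate",a[0],0)],"pics/o6.png",292,203,66,66,8)
E
```

```text
t 32.48 pos [0.4882 0.0951 0.178 ] yaw-pi -0.2079 F [-0.1 -0.7 -4. ] open 0.0498
off now-frame [ -99.8 -169.8   13. ] off target-frame [ -99.  -170.3   13. ] rot [-0.0015 -0.0024 -0.0049]
(array([ 0.5499548 , -0.09165724, -0.19611439]), np.float64(0.03456081946211245))
```

View pics/o6.png

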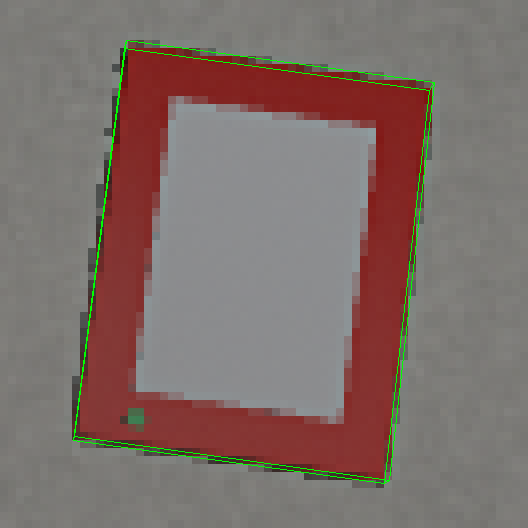

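Request:
{"name": "apply_moves", "arguments": {"motion": [{"offset": [-6, -10, 0], "rotation": [-0.001, -0.002, -0.007]}, {"offset": [-12, -20, 0], "rotation": [0, 0, 0]}, {"offset": [-16, -28, 0], "rotation": [0, 0, 0]}, {"offset": [-16, -28, 0], "rotation": [0, 0, 0]}, {"offset": [-15, -26, 0], "rotation": [0, 0, 0]}, {"offset": [-12, -20, 2], "rotation": [0, 0, 0]}, {"offset": [-8, -13, 3], "rotation": [0, 0, 0]}, {"offset": [-4, -7, 3], "rotation": [0, 0, 0]}, {"offset": [-2, -3, 2], "rotation": [0, 0, 0]}, {"offset": [0, 0, 0], "rotation": [0, 0, 0]}, {"offset": [0, 0, 0], "rotation": [0, 0, 0]}, {"offset": [0, 0, 0], "rotation": [0, 0, 0]}]}}

```text
time: 33.53
tool_pos: [0.5454, -0.0793, 0.1624]
tool_rot: [3.141, -0.013, 2.954]
contact_force: [-1.2, 0.1, -3.0]
opening: 0.0501
```

```bash
python3 d.py .5508 -.0916 .125 -.2
```

```text
t 33.53 pos [ 0.5454 -0.0793  0.1624] yaw-pi -0.1876 F [-1.2  0.1 -3. ] open 0.0501
off now-frame [ -8.1 -11.1  37.3] off target-frame [ -7.7 -11.   37.4] rot [ 0.0004 -0.0135  0.0124]
```

Request:
{"name": "apply_moves", "arguments": {"motion": [{"offset": [-2, -3, 5], "rotation": [0, -0.007, 0.006]}, {"offset": [-2, -4, 9], "rotation": [0, -0.006, 0.006]}, {"offset": [-2, -2, 10], "rotation": [0, 0, 0]}, {"offset": [-1, -1, 8], "rotation": [0, 0, 0]}, {"offset": [0, 0, 4], "rotation": [0, 0, 0]}, {"offset": [0, 0, 2], "rotation": [0, 0, 0]}, {"offset": [0, 0, 0], "rotation": [0, 0, 0]}, {"offset": [0, 0, 0], "rotation": [0, 0, 0]}, {"offset": [0, 0, 0], "rotation": [0, 0, 0]}]}}

```text
time: 34.28
tool_pos: [0.5501, -0.0865, 0.1215]
tool_rot: [3.14, -0.0, 2.947]
contact_force: [0.8, -0.2, -2.1]
opening: 0.0498
```

```bash
python3 d.py .5508 -.0916 .088 -.2
```

```text
t 34.28 pos [ 0.5501 -0.0865  0.1215] yaw-pi -0.1942 F [ 0.8 -0.2 -2.1] open 0.0498
off now-frame [-1.7 -4.9 33.5] off target-frame [-1.7 -4.9 33.5] rot [ 0.0013 -0.0001  0.0058]
```

Request:
{"name": "apply_moves", "arguments": {"motion": [{"offset": [-0.5, -2, 4], "rotation": [0.001, 0, 0.005]}, {"offset": [-0.5, -2, 7], "rotation": [0, 0, 0]}, {"offset": [-0.3, -0.5, 7], "rotation": [0, 0, 0]}, {"offset": [0, 0, 5], "rotation": [0, 0, 0]}, {"offset": [0, 0, 3], "rotation": [0, 0, 0]}, {"offset": [0, 0, 0], "rotation": [0, 0, 0]}, {"offset": [0, 0, 0], "rotation": [0, 0, 0]}, {"offset": [0, 0, 0], "rotation": [0, 0, 0]}]}}

```text
time: 34.95
tool_pos: [0.5508, -0.0919, 0.0931]
tool_rot: [3.142, 0.001, 2.942]
contact_force: [0.0, -0.5, -2.2]
opening: 0.0503
```

```bash
python3 d.py .5508 -.0916 .088 -.2
```

```text
t 34.95 pos [ 0.5508 -0.0919  0.0931] yaw-pi -0.2001 F [ 0.  -0.5 -2.2] open 0.0503
off now-frame [0.  0.3 5.1] off target-frame [0.  0.3 5.1] rot [ 0.0001  0.0009 -0.0001]
```

Request:
{"name": "apply_moves", "arguments": {"motion": [{"offset": [0, 0.2, 1.5], "rotation": [0, 0, 0]}, {"offset": [0, 0, 2], "rotation": [0, 0, 0]}, {"offset": [0, 0, 2], "rotation": [0, 0, 0]}, {"offset": [0, 0, 1.5], "rotation": [0, 0, 0]}, {"offset": [0, 0, 1], "rotation": [0, 0, 0]}, {"offset": [0, 0, 1], "rotation": [0, 0, 0]}, {"offset": [0, 0, 0], "rotation": [0, 0, 0]}]}}

```text
time: 35.53
tool_pos: [0.5515, -0.0917, 0.088]
tool_rot: [-3.141, 0.004, 2.942]
contact_force: [-0.2, 0.2, -3.8]
opening: 0.0498
```

```bash
python3 d.py .5508 -.0916 .088 -.2
```

```text
t 35.53 pos [ 0.5515 -0.0917  0.088 ] yaw-pi -0.1997 F [-0.2  0.2 -3.8] open 0.0498
off now-frame [ 0.6 -0.1 -0. ] off target-frame [ 0.6 -0.1 -0. ] rot [-0.0005  0.0045  0.0003]
```

Request:
{"name": "apply_moves", "arguments": {"motion": [{"offset": [0.8, 0, 1.5], "rotation": [0, 0.004, 0]}, {"offset": [0, 0, 1], "rotation": [0, 0, 0]}, {"offset": [0, 0, 0], "rotation": [0, 0, 0]}]}}

```text
time: 35.78
tool_pos: [0.5514, -0.0917, 0.0879]
tool_rot: [-3.141, 0.003, 2.942]
contact_force: [0.4, -0.9, -3.1]
opening: 0.0498
```

Request:
{"name": "apply_moves", "arguments": {"motion": [{"offset": [0, 0, 0], "rotation": [0, 0, 0]}, {"offset": [0, 0, 0], "rotation": [0, 0, 0]}, {"offset": [0, 0, 0], "rotation": [0, 0, 0]}, {"offset": [0, 0, 0], "rotation": [0, 0, 0]}, {"offset": [0, 0, 0], "rotation": [0, 0, 0]}, {"offset": [0, 0, -5], "rotation": [0, 0, 0]}, {"offset": [0, 0, -12], "rotation": [0, 0, 0]}, {"offset": [0, 0, -22], "rotation": [0, 0, 0]}, {"offset": [0, 0, -25], "rotation": [0, 0, 0]}, {"offset": [0, 0, -20], "rotation": [0, 0, 0]}, {"offset": [0, 0, -10], "rotation": [0, 0, 0]}, {"offset": [0, 0, -5], "rotation": [0, 0, 0]}], "grip": 0}}

```text
time: 36.78
tool_pos: [0.5509, -0.0915, 0.1908]
tool_rot: [-3.141, 0.001, 2.942]
contact_force: [-0.2, 0.3, -0.2]
opening: 0.0918
```

Request:
{"name": "apply_moves", "arguments": {"motion": [{"offset": [10, 10, 0], "rotation": [0, 0, 0]}, {"offset": [15, 20, 0], "rotation": [0, 0, 0]}, {"offset": [15, 30, 0], "rotation": [0, 0, 0]}, {"offset": [10, 36, 0], "rotation": [0, 0, 0]}, {"offset": [8, 36, 0], "rotation": [0, 0, 0]}, {"offset": [5, 36, 0], "rotation": [0, 0, 0]}, {"offset": [5, 30, 0], "rotation": [0, 0, 0]}, {"offset": [5, 15, 0], "rotation": [0, 0, 0]}, {"offset": [0, 5, 0], "rotation": [0, 0, 0]}, {"offset": [0, 0, 0], "rotation": [0, 0, 0]}, {"offset": [0, 0, 0], "rotation": [0, 0, 0]}]}}

```text
time: 37.7
tool_pos: [0.5215, 0.1439, 0.1911]
tool_rot: [-3.139, 0.005, 2.938]
contact_force: [0.3, 0.1, 0.4]
opening: 0.092
```

```bash
python3 snap.py top6;python3 - <<'E'
import pickle
from ov import *
from cell import *
P=pickle.load(open("top6.pkl","rb"))
S=read_camera("side");cv2.imwrite("pics/side6.png",S["img"][:,:,::-1])
overlay(P,[("plate",(.5499,-.0915,-.2),0),("rack",(.5500,-.0915,-.2),.012)],"pics/o7.png",292,203,66,66,8)
E
```

```text
(no output)
```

View pics/o7.png

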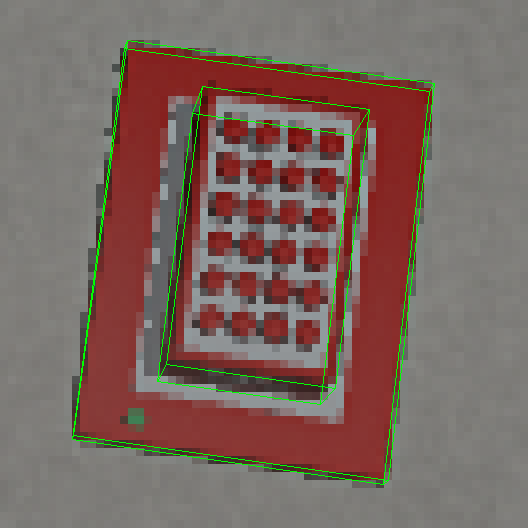

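View pics/side6.png

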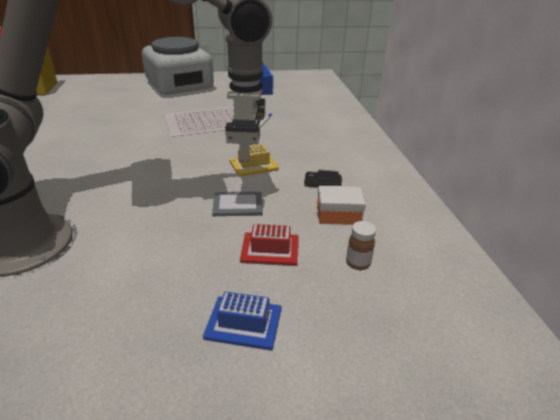

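View pics/top6.png

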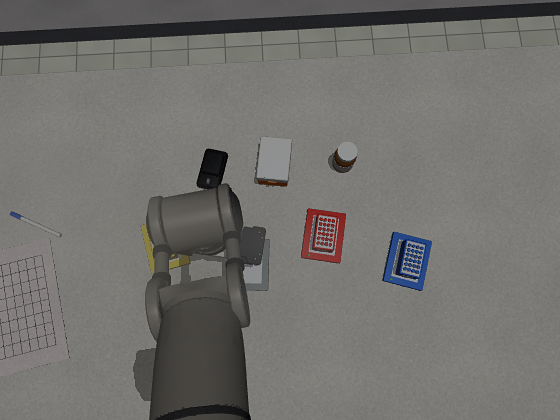

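```bash
python3 -c "
from cell import *
print(hand_in()); print(observe()['time'])"
```

```text
the job is handed in; nothing more can be done
None
the job is handed in; nothing more can be done
```

I parked the red rack on the grey plate, then moved yellow to yellow, blue to blue and finally red to red. The job was handed in at about 38 s of the 115 s allowed.

- **Placing:** outlines drawn over the top-camera pictures show all three racks centred to about 1 mm and square to about 0.01 rad. The grey plate is empty.
- **Bystanders and forces:** the mouse, tip box and jar look unmoved in the pictures. The highest wrist force I read, about 4 N, came only from readings between moves. The gripper was open and clear of everything at the end.
- **Disagreements:** my side-camera fits differed from the top-camera ones, by up to 6 mm in y for the yellow plate, 9 mm in y and 0.13 rad for the red rack at the start. I used the top camera, which matched the arm's own readings. One automatic fit, of the yellow rack on its same-coloured plate, failed, so I checked that placing by the overlay instead. In the last top picture the arm hides the yellow rack, so its top-camera check dates from before the last two moves; the final side picture still shows it on its plate.

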